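# Swap the snack boards round in their stands

## Robot

A 6-joint arm with a two-finger parallel gripper is mounted at the origin on the work surface. World frame = base frame: x ahead of the robot, y to its left, z up, the work surface at z = 0. Lengths are in mm, angles in rad, forces in N, time in s.
With the tool pointing down it reaches from about 400 to 825 mm from the base axis. Payload 7 kg.
Tool frame: the origin (TCP) lies between the finger pads; the fingertips stand 8 mm ahead of it and the grasp point (between the pads) lies 11 mm behind it; y points along the fingers, z is the direction in which the jaws open and shut, and the axes are right-handed (so a half turn about y gives the same grasp; the last joint's range is limited). The gripper opens to 88 mm and grips with 3 to 60 N. Pads are 19 mm wide; open, the fingers measure 130 mm over their backs; the gripper's body (78 mm by 193 mm) begins 47 mm behind the grasp point.
Start: joints at [1.545, 0.359, 0.012, 0, -1.224, -0.288], TCP at [208.364, 642.012, 234.561] pointing down, gripper open.
Joint ranges: [-3.07, 3.07], [-1.43, 2.12], [-1.02, 1.25], [-3.03, 1.67], [-3.05, -0], [-3.03, 3.03]. Speed limits (rad/s): [2.39, 2.39, 3.01, 3.14, 3.14, 3.14].

## Interface

Orientations are given as a 3x3 rotation matrix whose columns are the frame's x, y, z axes.
In Python, from workcell import ctrl, optics gives the robot as it stands.
- The arm moves only by the tool carry_out, never from a script. Its arguments are lists of equal length, an entry for each row: "gripper": the closure, from 0 (fully open) to 1 (shut); "translation": the shift along the tool's x, y, z in mm, a list of three; "spin": the turn about the tool's y in degrees. In form: {"gripper": [gripper, ...], "translation": [[x, y, z], ...], "spin": [spin, ...]}. A call has 1 to 8 rows; each row shifts and turns the commanded pose from where the row before left it, along the tool's axes as they then stand; what a row does not reach is not made up. A row lasts 1/12 s, in which the tool goes at most 41.7 mm and 7.16 degrees, less where a joint would pass 70% of its speed; a pose out of reach is approached as far as the arm can. A call is refused whole if a number of a shift passes 41.7 or a number of a turn 7.16, either way. A call with a gripper value outside its range is refused whole. The fingers move at their own pace and stop on an object; "newtons" is the grip in N (left out, the last holds). Time passes only in rows, so rows that do not move let the fingers close. It gives the time, the measured TCP pose, the force and the opening at its end, in the units of the state.
- ctrl.get_state(): the state, without advancing time (a new reading comes with each control period).
- optics.grab_frame(name): name is "scene" or "top"; returns (picture, depth): 400x640x3 uint8, red, green, blue; 400x640 float32, mm along the optical axis (not along the pixel's ray), 0 where there is no reading.
- optics.camera_params(name): a dict with "fx", "fy", "cx", "cy" (pixels), "rvec" (rotation vector, rad) and "tvec" (3), from world to camera coordinates, as OpenCV has them. Camera axes: x right, y down, z forward; pixel columns grow to the right and rows downward; lengths in mm; the calibration is good to about 2 mm. A picture is of the moment at which its call begins. camera_params takes no time and is no camera call.
- ctrl.sign_off(): hands the job in, once; it reports no verdict.
The state is a dict: "t": time; "joint_pos": joint angles; "dq": joint speeds; "joint_torque": joint torques, N m; "position": TCP position; "tool_rot": TCP orientation; "wrist_force": force on the tool from outside, world axes, zero at the start; "moment": the same for the moment, N m; "grip_width": opening from 0.0 (shut) to 1.0 (fully open).
Only numpy, scipy, OpenCV 4.12 (cv2) and the standard library are available. Lean on these libraries where they do the work, as an engineer would, in place of code of your own. Each camera call takes 0.05 s, during which the arm holds its last target.

## Task

The three snack boards were put away in one another's stands. Move them one at a time so that each stands upright on its long edge, fully down in the slot and centred lengthwise, in the stand of its own colour, parking one in the empty grey stand on the way, so the grey stand is empty again at the end. Lower the boards into the slots rather than dropping them, and leave the beaker, the jar and the mug standing where they are.

Things in the scene. Friction and masses are not known exactly. Their poses are not given: they have to be found in the camera images.
- board_red_mid (a point): Loose red snack board with a white disc on each face, 160 mm long (x), 10 mm thick (y), 110 mm high (z), 0.10 to 0.21 kg, standing on its long edge in a stand. The point is its centre, 55 mm above its lower edge and 55 mm below its top edge; x runs along its length, y through its thickness, z up.
- board_blue_mid (a point): Loose blue snack board with a white disc on each face, 160 mm long (x), 10 mm thick (y), 110 mm high (z), 0.10 to 0.21 kg, standing on its long edge in a stand. The point is its centre, 55 mm above its lower edge and 55 mm below its top edge; x runs along its length, y through its thickness, z up.
- board_green_mid (a point): Loose green snack board with a white disc on each face, 160 mm long (x), 10 mm thick (y), 110 mm high (z), 0.10 to 0.21 kg, standing on its long edge in a stand. The point is its centre, 55 mm above its lower edge and 55 mm below its top edge; x runs along its length, y through its thickness, z up.
- stand_red: Fixed red stand for one board. Base 150 mm long (x), 54 mm wide; slot along x, open at ends and top: floor 10 mm above the table, 14 mm wide up to 46 mm, then lips flare to 38 mm wide at 66 mm. Origin: centre of the underside, on the table; z up. A board in it has its centre 65 mm and top edge 120 mm above the table, leaning a few degrees at most.
- stand_blue: Fixed blue stand for one board. Base 150 mm long (x), 54 mm wide; slot along x, open at ends and top: floor 10 mm above the table, 14 mm wide up to 46 mm, then lips flare to 38 mm wide at 66 mm. Origin: centre of the underside, on the table; z up. A board in it has its centre 65 mm and top edge 120 mm above the table, leaning a few degrees at most.
- stand_green: Fixed green stand for one board. Base 150 mm long (x), 54 mm wide; slot along x, open at ends and top: floor 10 mm above the table, 14 mm wide up to 46 mm, then lips flare to 38 mm wide at 66 mm. Origin: centre of the underside, on the table; z up. A board in it has its centre 65 mm and top edge 120 mm above the table, leaning a few degrees at most.
- stand_grey: Fixed grey stand for one board (the spare one, empty at the start). Base 150 mm long (x), 54 mm wide; slot along x, open at ends and top: floor 10 mm above the table, 14 mm wide up to 46 mm, then lips flare to 38 mm wide at 66 mm. Origin: centre of the underside, on the table; z up. A board in it has its centre 65 mm and top edge 120 mm above the table, leaning a few degrees at most.
- beaker_mid (a point): Bystander: orange plastic beaker, 52 mm across, 70 mm high, loose, upright among the stands. The point is its centre, half-way up.
- jar_mid (a point): Bystander: amber jar with a white cap, 64 mm across, 100 mm high, loose, behind the stands. The point is its centre, half-way up.
- mug_mid (a point): Bystander: white mug, 76 mm across without its handle, 85 mm high, loose, behind the stands. The point is its centre, half-way up.
Things that resemble listed ones, but are neither listed nor needed, are in the scene too. There is more than one size of the part that bears board_blue_mid; the job needs the largest.

How it is judged (in metres and radians):
On the way:
1. one board stands in the grey stand, released (((x of board_red_mid in the frame of stand_grey between -0.018 and 0.018 m and y of board_red_mid in the frame of stand_grey between -0.012 and 0.012 m and z of board_red_mid in the frame of stand_grey between 0.058 and 0.069 m and angle between the z axis of board_red_mid and the z axis of stand_grey, either way round below 0.18 rad and angle between the x axis of board_red_mid and the x axis of stand_grey, either way round below 0.18 rad and linear speed of board_red below 0.02 m/s and angular speed of board_red below 1 rad/s and contact force between board_red and the fingers below 0.05 N) or (x of board_blue_mid in the frame of stand_grey between -0.018 and 0.018 m and y of board_blue_mid in the frame of stand_grey between -0.012 and 0.012 m and z of board_blue_mid in the frame of stand_grey between 0.058 and 0.069 m and angle between the z axis of board_blue_mid and the z axis of stand_grey, either way round below 0.18 rad and angle between the x axis of board_blue_mid and the x axis of stand_grey, either way round below 0.18 rad and linear speed of board_blue below 0.02 m/s and angular speed of board_blue below 1 rad/s and contact force between board_blue and the fingers below 0.05 N) or (x of board_green_mid in the frame of stand_grey between -0.018 and 0.018 m and y of board_green_mid in the frame of stand_grey between -0.012 and 0.012 m and z of board_green_mid in the frame of stand_grey between 0.058 and 0.069 m and angle between the z axis of board_green_mid and the z axis of stand_grey, either way round below 0.18 rad and angle between the x axis of board_green_mid and the x axis of stand_grey, either way round below 0.18 rad and linear speed of board_green below 0.02 m/s and angular speed of board_green below 1 rad/s and contact force between board_green and the fingers below 0.05 N))), for 0.2 s.
At the end, for the whole second after the job is handed in: Each board stands in the stand of its own colour: fully down in the slot (centre 58 to 69 mm above the table), centre within 18 mm of the stand's centre lengthwise and 12 mm across, upright and in line with the slot within 10 degrees, released and at rest. So the grey stand is empty (x of board_red_mid in the frame of stand_red between -0.018 and 0.018 m and y of board_red_mid in the frame of stand_red between -0.012 and 0.012 m and z of board_red_mid in the frame of stand_red between 0.058 and 0.069 m and angle between the z axis of board_red_mid and the z axis of stand_red, either way round below 0.18 rad and angle between the x axis of board_red_mid and the x axis of stand_red, either way round below 0.18 rad and linear speed of each of board_red, board_blue, board_green below 0.02 m/s and angular speed of each of board_red, board_blue, board_green below 1 rad/s and contact force between each of board_red, board_blue, board_green and the fingers below 0.05 N and x of board_blue_mid in the frame of stand_blue between -0.018 and 0.018 m and y of board_blue_mid in the frame of stand_blue between -0.012 and 0.012 m and z of board_blue_mid in the frame of stand_blue between 0.058 and 0.069 m and angle between the z axis of board_blue_mid and the z axis of stand_blue, either way round below 0.18 rad and angle between the x axis of board_blue_mid and the x axis of stand_blue, either way round below 0.18 rad and x of board_green_mid in the frame of stand_green between -0.018 and 0.018 m and y of board_green_mid in the frame of stand_green between -0.012 and 0.012 m and z of board_green_mid in the frame of stand_green between 0.058 and 0.069 m and angle between the z axis of board_green_mid and the z axis of stand_green, either way round below 0.18 rad and angle between the x axis of board_green_mid and the x axis of stand_green, either way round below 0.18 rad); the robot touches nothing.
It fails at once if the orange beaker is shifted more than 30 mm or tipped (distance of beaker_mid from where it was at the start of the episode above 0.03 m or angle between beaker_mid's own z axis and vertical above 0.5 rad).
It fails at once if the amber jar is shifted more than 30 mm or tipped (distance of jar_mid from where it was at the start of the episode above 0.03 m or angle between jar_mid's own z axis and vertical above 0.5 rad).
It fails at once if the white mug is shifted more than 30 mm or tipped (distance of mug_mid from where it was at the start of the episode above 0.03 m or angle between mug_mid's own z axis and vertical above 0.5 rad).
It fails at once if a board is dropped (falls free faster than 0.8 m/s) ((linear speed of board_red above 0.8 m/s and contact force between board_red and the fingers below 0.05 N) or (linear speed of board_blue above 0.8 m/s and contact force between board_blue and the fingers below 0.05 N) or (linear speed of board_green above 0.8 m/s and contact force between board_green and the fingers below 0.05 N)).
It also fails if it takes over 125 s, if anything falls off the work surface, if the arm or the gripper's body presses on something with over 40 N, if the wrist force passes 120 N, or if a joint passes its speed limit or range.

## Working session

There is one attempt and no reset: what is moved stays moved. The work goes in short steps, Python scripts to look and compute and a tool call to move; the robot and the scene stay as the last step left them, time stands still between calls to the robot, and variables do not carry over. Pictures are saved under pics/ and viewed, and the job is handed in when it is done.

Besides the shell and the picture viewer there is one more tool, called after "Emit:" as name(argument=value, ...), one argument or row to a line, values as JSON. carry_out: Moves the arm, as the interface text tells. Its arguments: {"type":"object","properties":{"gripper":{"type":"array","items":{"type":"number"}},"translation":{"type":"array","items":{"type":"array","items":{"type":"number"}}},"spin":{"type":"array","items":{"type":"number"}},"newtons":{"type":"number"}},"required":["gripper","translation","spin"]}

```bash
mkdir -p pics; python3 - <<'E'
from workcell import ctrl, optics
import cv2,numpy as np
for n in("scene","top"):
    p,d=optics.grab_frame(n); cv2.imwrite(f"pics/{n}0.png",p[:,:,::-1]); np.savez(f"{n}0.npz",p=p,d=d)
    c=optics.camera_params(n);print(n,c)
    R=cv2.Rodrigues(np.array(c["rvec"],float))[0];print(-R.T@np.array(c["tvec"]).ravel(), (d==0).mean())
print(ctrl.get_state())
E
```

```text
scene {'fx': 370.9608108727208, 'fy': 370.9608108727208, 'cx': 317.833164060645, 'cy': 198.74218382173046, 'rvec': array([ 0.60029091,  2.64741313, -1.22050401]), 'tvec': array([ 526.46441396, -100.11688321,  958.20253182])}
[803.27558199 497.92693216 558.71045371] 0.00402734375
top {'fx': 490.0484006335803, 'fy': 490.0484006335803, 'cx': 317.18027158898053, 'cy': 203.6344989094273, 'rvec': array([ 2.13465202, -2.15462447,  0.16458697]), 'tvec': array([  10.1762052 ,  546.56186782, 1032.04056126])}
[ 386.00201435    8.97446821 1102.20826273] 0.0040625
{'t': 0.1, 'joint_pos': array([ 1.54511773e+00,  3.59319321e-01,  1.11534395e-02, -3.22245943e-04,
       -1.22408967e+00, -2.88073654e-01]), 'dq': array([-0.00033897, -0.0021888 ,  0.00195415,  0.00040648, -0.00112746,
       -0.000808  ]), 'joint_torque': array([-1.27491137e-03, -5.84166777e+01,  2.93752170e+01,  7.01548353e+00,
        1.01937188e-02, -5.53920711e-05]), 'position': array([208.23091051, 641.63289212, 233.71255593]), 'tool_rot': array([[-9.51148365e-01, -3.40437790e-04, -3.08733983e-01],
       [ 3.08734146e-01, -1.45094952e-03, -9.51147266e-01],
       [-1.24150952e-04, -9.99998889e-01,  1.48517304e-03]]), 'wrist_force': array([ 0.51758279, -0.01276715, -0.07901437]), 'moment': array([-0.00678165, -0.03348298,  0.03035664]), 'grip_width': 0.9979348217260412}
```

View pics/scene0.png

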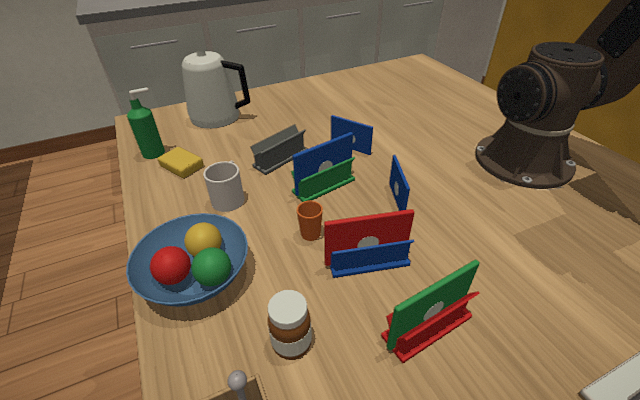

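View pics/top0.png

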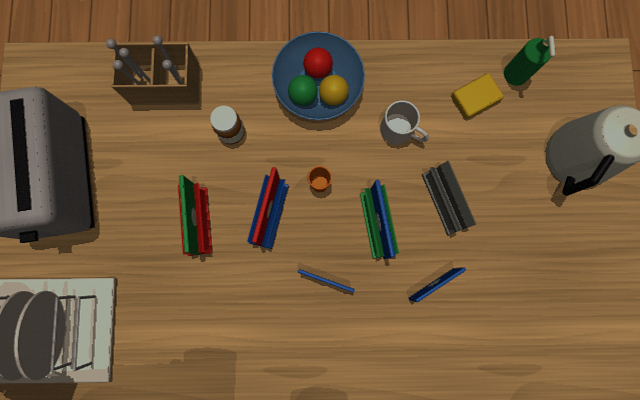

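The scene picture shows the blue board in the green stand (~325,165), the red board in the blue stand (~370,240) and the green board in the red stand (~430,310). The grey stand (~280,150) is empty. The two free-standing blue boards (~350,133 and ~398,183) are smaller lookalikes. Next I'll measure the poses.

```bash
cat > h.py <<'E'
import cv2,numpy as np
from workcell import ctrl, optics
def cloud(n,p,d):
    c=optics.camera_params(n);R=cv2.Rodrigues(np.array(c["rvec"],float))[0];t=np.array(c["tvec"]).ravel()
    v,u=np.mgrid[:400,:640]
    P=np.stack([(u-c["cx"])/c["fx"]*d,(v-c["cy"])/c["fy"]*d,d],-1)
    W=(P-t)@R
    W[d==0]=np.nan
    return W
def masks(p):
    h=cv2.cvtColor(p,cv2.COLOR_RGB2HSV);H,S,V=[h[...,i].astype(int) for i in range(3)]
    return dict(red=((H<6)|(H>174))&(S>170)&(V>50),blue=(H>100)&(H<125)&(S>130)&(V>40),green=(H>50)&(H<85)&(S>120)&(V>40),
      grey=(S<40)&(V>25)&(V<140),orange=(H>=5)&(H<14)&(S>180)&(V>80))
def rect(pts):
    (c,(w,h),a)=cv2.minAreaRect(pts[:,:2].astype(np.float32))
    if w<h: w,h,a=h,w,a+90
    return np.round(c,1),round(w,1),round(h,1),round((a+90)%180-90,1)
def comps(n,p,d,zlo,zhi,minpx=25):
    W=cloud(n,p,d);M=masks(p);out=[]
    for k,m in M.items():
        m=m&(W[...,2]>zlo)&(W[...,2]<zhi)&(W[...,0]>250)&(W[...,0]<760)&(abs(W[...,1])<420)
        N,L,st,ce=cv2.connectedComponentsWithStats(m.astype(np.uint8),connectivity=8)
        for i in range(1,N):
            if st[i,4]>=minpx:
                P=W[L==i];out.append((k,st[i,4],np.round(ce[i]),*rect(P),np.round(np.percentile(P[:,2],[5,50,95]),1)))
    return out
E
cat > m0.py <<'E'
from h import *
for n in("top","scene"):
    z=np.load(n+"0.npz")
    for lo,hi in((-5,60),(55,75),(75,108),(108,130)):
        print(n,lo,hi)
        for o in comps(n,z["p"],z["d"],lo,hi): print(*o)
E
python3 m0.py
```

```text
top -5 60
red 660 [203. 220.] [516.8 259.3] 149.4 22.8 5.9 [ 7.2 11.7 57.3]
blue 490 [275. 215.] [525.5  98.2] 148.3 22.0 -16.0 [ 7.4 12.6 58.7]
blue 62 [447. 274.] [ 389.9 -270.3] 47.8 1.2 -58.1 [15.5 37.8 58.3]
blue 77 [419. 292.] [ 353.8 -213. ] 48.2 5.6 -51.4 [13.7 35.8 57.4]
green 204 [375. 223.] [ 503.4 -119.6] 147.1 9.7 9.8 [47.5 53.8 59.3]
green 337 [369. 225.] [ 503.3 -110. ] 149.2 11.8 10.0 [ 6.3  9.7 13.1]
grey 756 [453. 196.] [ 559.1 -288.2] 147.3 36.0 19.7 [ 9.5 49.9 58.8]
grey 580 [439. 202.] [ 552.  -268.4] 147.7 18.3 20.5 [ 5.9 10.1 21.9]
orange 79 [320. 181.] [603.8  -1.3] 39.1 26.2 79.5 [ 0.8  4.8 10.8]
top 55 75
red 32 [275. 187.] [578.3  96.7] 52.9 1.0 -14.9 [55.5 64.2 73. ]
red 265 [199. 217.] [516.9 257.2] 149.1 11.5 6.1 [56.3 63.7 68.2]
red 40 [180. 210.] [530.8 298.2] 84.7 2.6 5.7 [62.9 65.8 67.5]
red 37 [262. 232.] [485.2 121.1] 59.3 6.1 -20.2 [56.2 65.2 74.5]
red 29 [183. 245.] [461.6 290.1] 45.3 8.2 14.4 [59.5 64.9 67.9]
blue 250 [258. 209.] [534.7 132.6] 147.5 8.0 -14.5 [58.8 63.9 67.6]
blue 295 [274. 213.] [525.   98.3] 146.9 11.7 -14.5 [55.5 63.2 67.4]
b
[... 4061 characters left out ...]
5 [368. 230.] [536. 118.] 159.5 5.0 -14.5 [ 76.7  92.2 106.5]
blue 160 [352. 123.] [ 371.1 -242.2] 117.6 6.7 -57.8 [75.7 81.1 85.5]
blue 717 [322. 156.] [ 503.8 -126.7] 160.8 6.3 9.7 [ 76.5  91.8 106.3]
blue 182 [401. 174.] [382.7  -7.7] 119.3 8.3 70.2 [75.7 84.5 86.8]
green 874 [431. 300.] [518.8 280.5] 159.2 6.7 3.8 [ 77.   92.3 106.3]
grey 25 [213. 167.] [ 738.1 -211.3] 27.4 5.0 21.2 [75.5 79.4 82.7]
grey 48 [282. 325.] [738.9 221.7] 39.3 9.0 -39.2 [87.2 89.8 99. ]
scene 108 130
red 717 [369. 219.] [534.9 115.4] 157.2 10.3 -14.6 [109.1 117.8 121.5]
blue 403 [322. 146.] [ 505.3 -129.9] 158.1 12.1 10.4 [108.9 117.1 121.4]
green 830 [435. 288.] [519.3 277.3] 159.1 8.2 5.8 [109.4 119.6 121.6]
```

```bash
cat > m1.py <<'E'
from h import *
S=dict(red=((517,278),5.9),blue=((530,115),-14.6),green=((506,-130),10.0),grey=((557,-284),20.3))
for k,(c,a) in S.items():
  for n in("top","scene"):
    z=np.load(n+"0.npz");W=cloud(n,z["p"],z["d"]);m=masks(z["p"])[k]
    # close grey mask dropouts not needed
    P=W[m&(W[...,2]>3)&(W[...,2]<70)]
    ar=np.deg2rad(a);ex=np.array([np.cos(ar),np.sin(ar)]);ey=np.array([-ex[1],ex[0]])
    Q=np.c_[(P[:,:2]-c)@ex,(P[:,:2]-c)@ey,P[:,2]];Q=Q[(abs(Q[:,0])<95)&(abs(Q[:,1])<45)]
    r=[]
    for lo,hi in((4,14),(50,60),(62,69)):
      B=Q[(Q[:,2]>lo)&(Q[:,2]<hi)]
      r.append((lo,len(B),np.round(np.percentile(B[:,0],[1,99]),1).tolist()))
      for s in(1,-1):
        b=B[s*B[:,1]>8]
        if len(b)>20:
            r.append((s,len(b),np.round(np.percentile(b[:,1],[2,50,98]),1).tolist(), round(np.rad2deg(np.polyfit(b[:,0],b[:,1],1)[0]),2)))
    print(k,n);[print("   ",*x) for x in r]
E
python3 m1.py
```

```text
red top
    4 469 [-76.2, 70.8]
    -1 461 [-29.5, -21.7, -13.9] -0.08
    50 128 [-76.5, 69.3]
    -1 126 [-18.6, -15.2, -11.5] 0.23
    62 237 [-75.6, 69.6]
    1 70 [16.0, 18.5, 19.8] 0.44
    -1 167 [-25.6, -23.1, -18.9] 0.12
red scene
    4 1128 [-74.7, 72.4]
    1 1051 [8.3, 17.0, 24.6] -0.06
    -1 55 [-27.4, -23.2, -13.7] 29.38
    50 159 [-71.1, 72.7]
    1 116 [8.1, 10.4, 14.8] 0.54
    62 359 [-73.1, 71.9]
    1 332 [13.9, 17.8, 20.0] -0.1
    -1 27 [-23.8, -20.9, -17.9] 14.63
blue top
    4 272 [-73.8, 72.7]
    -1 266 [-26.4, -21.7, -17.3] -0.01
    50 194 [-73.7, 72.5]
    1 33 [11.8, 15.7, 18.2] 0.5
    -1 161 [-17.3, -13.0, -9.3] 0.19
    62 345 [-72.2, 72.5]
    1 177 [15.5, 18.8, 21.8] -0.23
    -1 168 [-23.0, -20.4, -16.9] 0.09
blue scene
    4 794 [-72.4, 73.1]
    1 793 [9.6, 19.7, 27.1] -0.12
    50 81 [-72.0, 72.3]
    1 81 [12.9, 16.1, 19.0] 0.35
    62 178 [-72.4, 73.3]
    1 178 [18.2, 20.7, 22.7] -0.08
green top
    4 329 [-72.5, 72.9]
    1 329 [14.6, 20.3, 25.7] -0.04
    50 205 [-72.1, 72.6]
    1 159 [8.2, 11.5, 15.0] -0.08
    -1 40 [-19.1, -17.2, -16.1] -0.19
    62 306 [-71.9, 72.1]
    1 167 [15.3, 18.7, 21.3] -0.1
    -1 139 [-22.3, -19.8, -16.2] -0.16
green scene
    4 447 [-71.9, 74.4]
    1 430 [8.6, 19.7, 27.3] -0.27
    50 87 [-74.2, 74.6]
    1 85 [12.1, 15.4, 18.5] 0.11
    62 102 [-70.5, 71.8]
    1 100 [17.8, 20.3, 22.3] 0.01
grey top
    4 574 [-71.7, 73.1]
    1 476 [8.6, 17.4, 25.0] 0.28
    -1 56 [-11.0, -9.3, -8.1] -0.09
    50 376 [-71.1, 71.9]
    1 83 [8.1, 10.7, 14.8] 0.16
    -1 274 [-20.1, -15.4, -10.7] 0.33
    62 264 [-71.5, 72.3]
    1 146 [14.1, 17.4, 20.3] 0.15
    -1 118 [-22.6, -20.5, -17.2] 0.18
grey scene
    4 286 [-68.6, 75.7]
    1 241 [8.2, 18.3, 26.0] 2.08
    50 316 [-73.0, 73.9]
    1 78 [10.8, 14.5, 17.4] -0.03
    -1 234 [-19.8, -14.6, -10.2] 0.34
    62 141 [-69.6, 71.9]
    1 91 [15.9, 18.8, 21.5] -0.1
    -1 50 [-20.9, -19.3, -16.6] 0.32
```

```bash
cat > plan.py <<'E'
# plan.py x y z theta [dist x rows]: needed spin and shift (after spin) in tool axes
import sys
from h import *
def go(x,y,z,th):
    s=ctrl.get_state();R=np.array(s["tool_rot"]);p=np.array(s["position"])
    zt=R[:,2];cur=np.rad2deg(np.arctan2(zt[1],zt[0]))-90
    d=(th-cur+90)%180-90          # board-axis change, ccw from above
    spin=-d
    a=np.deg2rad(spin);Ry=np.array([[np.cos(a),0,np.sin(a)],[0,1,0],[-np.sin(a),0,np.cos(a)]])
    R2=R@Ry
    print("t",round(s["t"],2),"pos",p.round(1),"theta",round((cur+90)%180-90,2),"tilt",R[2].round(4),"F",np.round(s["wrist_force"],1),"M",np.round(s["moment"],2),"w",round(s["grip_width"]*88,1),"j",np.round(s["joint_pos"],2))
    dv=np.array([x,y,z])-p
    print("spin",spin.round(2),"shift after spin",(R2.T@dv).round(1),"|d|",np.linalg.norm(dv).round(0), "shift before spin",(R.T@dv).round(1))
go(*map(float,sys.argv[1:5]))
E
python3 plan.py 350 350 260 10
python3 - <<'E'
from h import *
for n in("top","scene"):
    z=np.load(n+"0.npz");W=cloud(n,z["p"],z["d"]);X,Y,Z=W[...,0],W[...,1],W[...,2]
    for y0 in range(150,700,50):
        r=[]
        for x0 in range(150,750,100):
            m=(X>x0)&(X<x0+100)&(Y>y0)&(Y<y0+50)
            r.append(int(np.nanpercentile(Z[m],99)) if m.sum()>5 else None)
        print(n,y0,r)
E
```

```text
t 0.1 pos [208.2 641.6 233.7] theta -17.98 tilt [-1.0e-04 -1.0e+00  1.5e-03] F [ 0.5 -0.  -0.1] M [-0.01 -0.03  0.03] w 87.8 j [ 1.55  0.36  0.01 -0.   -1.22 -0.29]
spin -27.98 shift after spin [-89.  -25.9 311.9] |d| 325.0 shift before spin [-224.9  -25.9  233.7]
top 150 [4, 4, 5, 63, 5, 103]
top 200 [4, 5, 11, 66, 5, 104]
top 250 [4, 4, 120, 122, 122, 5]
top 300 [4, 4, 5, 5, 65, 5]
top 350 [4, 5, 5, 4, 5, 5]
top 400 [13, 13, 6, 5, 5, 5]
top 450 [94, 95, 82, 5, 5, 5]
top 500 [174, 188, 140, 193, 193, 191]
top 550 [179, 189, 149, 195, 196, 196]
top 600 [20, None, 22, 191, 193, 194]
top 650 [22, 66, 55, 5, None, None]
scene 150 [3, 3, 3, 65, 2, 102]
scene 200 [3, 2, 3, 3, 2, 102]
scene 250 [3, 3, 120, 121, 121, 3]
scene 300 [3, 3, 3, 11, 66, 2]
scene 350 [3, 3, 3, 3, 3, None]
scene 400 [3, 3, 3, 3, None, None]
scene 450 [None, 21, 47, None, None, None]
scene 500 [None, None, None, None, None, None]
scene 550 [None, None, None, None, None, None]
scene 600 [None, None, None, None, None, None]
scene 650 [None, None, None, None, None, None]
```

Emit:
carry_out(
  gripper=[0, 0, 0, 0, 0, 0, 0, 0],
  translation=[
    [0, -6, 0],
    [0, -6, 0],
    [0, -6, 0],
    [0, -6, 0],
    [0, -6, 0],
    [0, -6, 0],
    [0, -6, 0],
    [0, -6, 0],
  ],
  spin=[7, 7, 7, 7, 7, 7, 7, 7],
  newtons=20,
)

```text
t: 0.77
position: [208.3, 641.8, 282.3]
tool_rot: [[-0.27, -0.0, -0.963], [0.963, -0.001, -0.27], [-0.001, -1.0, 0.0]]
wrist_force: [0.7, 0.0, 0.6]
grip_width: 0.999
```

Emit:
carry_out(
  gripper=[0, 0, 0, 0, 0, 0, 0, 0],
  translation=[
    [0, 0, 0],
    [0, 0, 0],
    [0, 0, 0],
    [0, 0, 0],
    [0, 0, 0],
    [0, 0, 0],
    [0, 0, 0],
    [0, 0, 0],
  ],
  spin=[7, 7, 7, 7, 7, 7, 7, 7],
)

```text
t: 1.43
position: [208.3, 641.8, 282.0]
tool_rot: [[0.647, -0.0, -0.762], [0.762, -0.001, 0.647], [-0.001, -1.0, -0.0]]
wrist_force: [-0.6, -1.3, -0.3]
grip_width: 1.002
```

Emit:
carry_out(
  gripper=[0, 0, 0, 0, 0, 0],
  translation=[
    [0, 0, 0],
    [0, 0, 0],
    [0, 0, 0],
    [0, 0, 0],
    [0, 0, 0],
    [0, 0, 0],
  ],
  spin=[7, 7, 7, 7, 7, 5],
)

```text
t: 1.93
position: [208.3, 641.8, 282.0]
tool_rot: [[0.986, -0.0, -0.168], [0.168, -0.001, 0.986], [-0.0, -1.0, -0.001]]
wrist_force: [-0.7, 0.2, -0.3]
grip_width: 0.998
```

```bash
python3 plan.py 400 330 270 10
```

```text
t 1.93 pos [208.3 641.8 282. ] theta 9.64 tilt [-4.e-04 -1.e+00 -9.e-04] F [-0.7  0.2 -0.3] M [ 0.03 -0.21 -0.02] w 87.9 j [ 1.55  0.34  0.09 -0.   -1.32 -2.95]
spin -0.36 shift after spin [ 134.7   12.2 -340.3] |d| 366.0 shift before spin [ 136.8   12.2 -339.5]
```

Emit:
carry_out(
  gripper=[0, 0, 0, 0, 0, 0, 0, 0],
  translation=[
    [11, 0, -28],
    [11, 0, -28],
    [11, 0, -28],
    [11, 0, -28],
    [11, 0, -28],
    [11, 0, -28],
    [11, 0, -28],
    [11, 0, -28],
  ],
  spin=[0, 0, 0, 0, 0, 0, 0, 0],
)

```text
t: 2.6
position: [334.4, 435.2, 282.3]
tool_rot: [[0.985, -0.0, -0.174], [0.174, -0.0, 0.985], [-0.0, -1.0, -0.0]]
wrist_force: [0.5, -0.7, -0.1]
grip_width: 1.0
```

Emit:
carry_out(
  gripper=[0, 0, 0, 0, 0, 0, 0, 0],
  translation=[
    [11, 3, -28],
    [11, 3, -28],
    [11, 3, -28],
    [11, 3, -28],
    [0, 3, -28],
    [0, 3, -28],
    [0, 3, -28],
    [0, 3, -28],
  ],
  spin=[0, 0, 0, 0, 0, 0, 0, 0],
)

```text
t: 3.27
position: [416.2, 222.3, 258.2]
tool_rot: [[0.985, -0.0, -0.174], [0.174, -0.0, 0.985], [-0.0, -1.0, -0.0]]
wrist_force: [0.8, -0.3, 0.3]
grip_width: 0.999
```

```bash
python3 plan.py 505.2 -130 180 10
```

```text
t 3.27 pos [416.2 222.3 258.2] theta 10.02 tilt [-4.e-04 -1.e+00 -2.e-04] F [ 0.8 -0.3  0.3] M [ 0.   -0.2   0.05] w 87.9 j [ 0.91  0.   -0.38 -0.   -1.19 -2.3 ]
spin 0.02 shift after spin [  26.6   78.2 -362.4] |d| 372.0 shift before spin [  26.4   78.2 -362.4]
```

Emit:
carry_out(
  gripper=[0, 0, 0, 0, 0, 0, 0, 0],
  translation=[
    [2, 5, -30],
    [2, 5, -30],
    [2, 5, -30],
    [2, 5, -30],
    [2, 5, -30],
    [2, 5, -30],
    [2, 5, -30],
    [2, 5, -30],
  ],
  spin=[0, 0, 0, 0, 0, 0, 0, 0],
)

```text
t: 3.93
position: [473.7, -11.2, 218.3]
tool_rot: [[0.985, -0.0, -0.174], [0.174, 0.0, 0.985], [-0.0, -1.0, 0.0]]
wrist_force: [0.7, 0.3, 0.1]
grip_width: 1.002
```

Emit:
carry_out(
  gripper=[0, 0, 0, 0, 0, 0, 0, 0],
  translation=[
    [2, 5, -30],
    [2, 5, -30],
    [2, 5, -30],
    [2, 5, -30],
    [0, 0, 0],
    [0, 0, 0],
    [0, 0, 0],
    [0, 0, 0],
  ],
  spin=[0, 0, 0, 0, 0, 0, 0, 0],
)

```text
t: 4.6
position: [502.5, -125.9, 198.7]
tool_rot: [[0.985, 0.0, -0.175], [0.175, 0.0, 0.985], [0.0, -1.0, 0.0]]
wrist_force: [-0.1, 0.1, -0.1]
grip_width: 1.001
```

```bash
python3 plan.py 505.2 -130 87 10
```

```text
t 4.6 pos [ 502.5 -125.9  198.7] theta 10.05 tilt [ 1.e-04 -1.e+00  1.e-04] F [-0.1  0.1 -0.1] M [ 0.06 -0.13  0.01] w 88.1 j [ 0.13  0.13 -0.38 -0.   -1.06 -1.53]
spin 0.05 shift after spin [  2.  111.7  -4.5] |d| 112.0 shift before spin [  2.  111.7  -4.5]
```

Emit:
carry_out(
  gripper=[0, 0, 0, 0, 0, 0, 0, 0],
  translation=[
    [2, 10, -4.5],
    [0, 20, 0],
    [0, 20, 0],
    [0, 20, 0],
    [0, 20, 0],
    [0, 14, 0],
    [0, 9, 0],
    [0, 0, 0],
  ],
  spin=[0, 0, 0, 0, 0, 0, 0, 0],
)

```text
t: 5.27
position: [504.2, -130.1, 83.5]
tool_rot: [[0.985, -0.003, -0.175], [0.175, -0.0, 0.985], [-0.003, -1.0, 0.0]]
wrist_force: [1.0, 0.3, 0.5]
grip_width: 1.001
```

Emit:
carry_out(
  gripper=[0.5, 0.7, 0.8, 1, 1, 1, 1, 1],
  translation=[
    [0, 0, 0],
    [0, 0, 0],
    [0, 0, 0],
    [0, 0, 0],
    [0, 0, 0],
    [0, 0, 0],
    [0, 0, 0],
    [0, 0, 0],
  ],
  spin=[0, 0, 0, 0, 0, 0, 0, 0],
)

```text
t: 5.93
position: [505.4, -130.6, 85.7]
tool_rot: [[0.985, 0.0, -0.174], [0.174, 0.0, 0.985], [0.0, -1.0, -0.0]]
wrist_force: [-0.8, 0.3, 0.9]
grip_width: 0.457
```

```bash
python3 plan.py 505.2 -130 87 10; python3 - <<'E'
from h import *
p,d=optics.grab_frame("scene");cv2.imwrite("pics/s1.png",p[:,:,::-1])
E
```

```text
t 5.93 pos [ 505.4 -130.6   85.7] theta 10.02 tilt [ 3.e-04 -1.e+00 -0.e+00] F [-0.8  0.3  0.9] M [ 0.04 -0.2  -0.01] w 40.2 j [ 0.12  0.26 -0.52  0.   -0.8  -1.52]
spin 0.02 shift after spin [-0.1 -1.3  0.7] |d| 1.0 shift before spin [-0.1 -1.3  0.7]
```

View pics/s1.png

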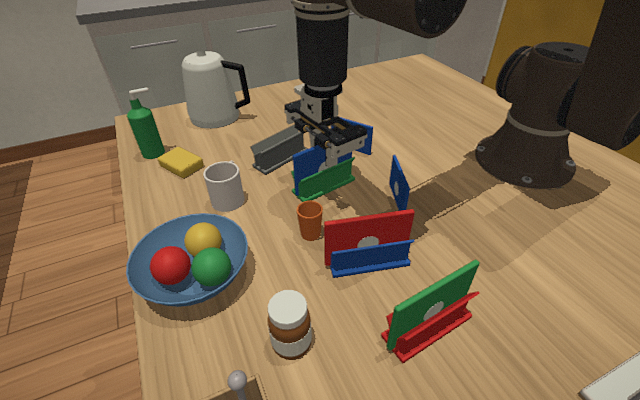

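The gripper (~325,135) straddles the blue board in the green stand, and the fingers are still closing.

Emit:
carry_out(
  gripper=[1, 1, 1, 1, 1, 1, 1, 1],
  translation=[
    [0, 0, 0],
    [0, 0, 0],
    [0, 0, 0],
    [0, 0, 0],
    [0, 0, 0],
    [0, 0, 0],
    [0, 0, 0],
    [0, 0, 0],
  ],
  spin=[0, 0, 0, 0, 0, 0, 0, 0],
)

```text
t: 6.65
position: [505.3, -130.6, 85.5]
tool_rot: [[0.985, -0.0, -0.174], [0.174, 0.0, 0.985], [-0.0, -1.0, 0.0]]
wrist_force: [0.1, -1.0, -1.5]
grip_width: 0.113
```

```bash
python3 plan.py 505.2 -130 87 10
```

```text
t 6.65 pos [ 505.3 -130.6   85.5] theta 10.02 tilt [-1.e-04 -1.e+00  0.e+00] F [ 0.1 -1.  -1.5] M [ 0.06 -0.16 -0.03] w 10.0 j [ 0.12  0.26 -0.52 -0.   -0.8  -1.52]
spin 0.02 shift after spin [ 0.  -1.5  0.6] |d| 2.0 shift before spin [ 0.  -1.5  0.6]
```

Emit:
carry_out(
  gripper=[1, 1, 1, 1, 1, 1, 1, 1],
  translation=[
    [0, 0, 0],
    [0, -5, 0],
    [0, -10, 0],
    [0, -20, 0],
    [0, -25, 0],
    [0, -25, 0],
    [0, -25, 0],
    [0, -25, 0],
  ],
  spin=[0, 0, 0, 0, 0, 0, 0, 0],
  newtons=30,
)

```text
t: 7.32
position: [505.1, -130.7, 222.9]
tool_rot: [[0.985, 0.001, -0.174], [0.174, 0.0, 0.985], [0.001, -1.0, -0.0]]
wrist_force: [0.2, 0.8, -1.5]
grip_width: 0.113
```

```bash
python3 plan.py 557.8 -284.7 215 20.4; python3 - <<'E'
from h import *
p,d=optics.grab_frame("scene");cv2.imwrite("pics/s2.png",p[:,:,::-1])
E
```

```text
t 7.32 pos [ 505.1 -130.7  222.9] theta 10.02 tilt [ 9.e-04 -1.e+00 -1.e-04] F [ 0.2  0.8 -1.5] M [ 0.07 -0.31 -0.02] w 9.9 j [ 0.12  0.11 -0.34  0.   -1.12 -1.52]
spin -10.38 shift after spin [  -4.3    8.  -162.7] |d| 163.0 shift before spin [  25.1    8.  -160.9]
```

View pics/s2.png

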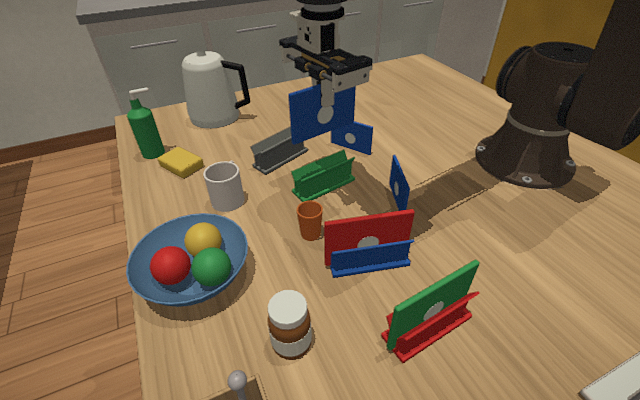

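Emit:
carry_out(
  gripper=[1, 1, 1, 1, 1, 1, 1, 1],
  translation=[
    [0, 0, 0],
    [0, 0, 0],
    [0, 0, 0],
    [-1, 1, -28],
    [-1, 1, -28],
    [-1, 1, -28],
    [-1, 2, -28],
    [0, 2, -28],
  ],
  spin=[-3.4, -3.5, -3.5, 0, 0, 0, 0, 0],
)

```text
t: 8.03
position: [550.6, -264.5, 214.5]
tool_rot: [[0.937, 0.001, -0.349], [0.349, -0.0, 0.937], [0.001, -1.0, -0.0]]
wrist_force: [-0.1, -0.2, -2.0]
grip_width: 0.114
```

Emit:
carry_out(
  gripper=[1, 1, 1, 1],
  translation=[
    [0, 0, -20],
    [0, 0, -3],
    [0, 0, 0],
    [0, 0, 0],
  ],
  spin=[0, 0, 0, 0],
)

```text
t: 8.37
position: [558.1, -284.5, 213.7]
tool_rot: [[0.937, -0.0, -0.348], [0.348, 0.0, 0.937], [-0.0, -1.0, 0.0]]
wrist_force: [0.0, 0.4, -1.6]
grip_width: 0.116
```

```bash
python3 plan.py 557.9 -285.1 85.5 20.4; cat > look.py <<'E'
import sys
from h import *
tag=sys.argv[1]
for n in("scene","top"):
    p,d=optics.grab_frame(n);cv2.imwrite(f"pics/{n}_{tag}.png",p[:,:,::-1]);np.savez(f"{n}_{tag}.npz",p=p,d=d)
a,b=[cv2.imread(f"pics/{n}_{tag}.png") for n in("scene","top")]
cv2.imwrite(f"pics/both_{tag}.png",np.vstack([a,b])[:, :][::1] if 0 else np.hstack([cv2.resize(a[50:350,150:550],(400,300)),cv2.resize(b[50:350,130:530],(400,300))]))
E
python3 look.py 3
```

```text
t 8.37 pos [ 558.1 -284.5  213.7] theta 20.38 tilt [-1.e-04 -1.e+00  3.e-04] F [ 0.   0.4 -1.6] M [ 0.1  -0.09  0.03] w 10.2 j [-0.16  0.29 -0.13 -0.   -1.15 -1.05]
spin -0.02 shift after spin [ -0.3 128.2  -0.5] |d| 128.0 shift before spin [ -0.3 128.2  -0.5]
```

View pics/both_3.png

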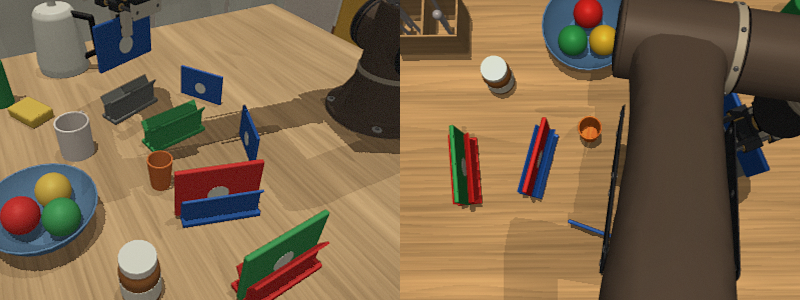

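Blue is held over the empty grey stand (in the scene crop it sits at ~(123,40), above the stand at ~(130,95)). Lowering it now.

Emit:
carry_out(
  gripper=[1, 1, 1, 1, 1, 1, 1, 1],
  translation=[
    [0, 15, 0],
    [0, 20, 0],
    [0, 20, 0],
    [0, 15, 0],
    [0, 8, 0],
    [0, 5, 0],
    [0, 0, 0],
    [0, 0, 0],
  ],
  spin=[0, 0, 0, 0, 0, 0, 0, 0],
)

```text
t: 9.13
position: [558.9, -284.6, 131.4]
tool_rot: [[0.937, 0.001, -0.35], [0.35, -0.0, 0.937], [0.001, -1.0, -0.001]]
wrist_force: [-0.3, -0.6, -1.8]
grip_width: 0.109
```

Emit:
carry_out(
  gripper=[1, 1, 1, 1, 1, 1, 1, 1],
  translation=[
    [0, 3, 0],
    [0, 3, 0],
    [0, 3, 0],
    [0, 3, 0],
    [0, 3, 0],
    [0, 0, 0],
    [0, 0, 0],
    [0, 0, 0],
  ],
  spin=[0, 0, 0, 0, 0, 0, 0, 0],
)

```text
t: 9.8
position: [558.5, -284.8, 115.6]
tool_rot: [[0.937, -0.0, -0.349], [0.349, -0.0, 0.937], [-0.0, -1.0, -0.0]]
wrist_force: [0.0, 0.4, 0.1]
grip_width: 0.116
```

```bash
python3 plan.py 557.9 -285.1 85.5 20.4
```

```text
t 9.8 pos [ 558.5 -284.8  115.6] theta 20.42 tilt [-0.e+00 -1.e+00 -1.e-04] F [0.  0.4 0.1] M [ 0.07 -0.15  0.01] w 10.2 j [-0.16  0.38 -0.25  0.   -0.94 -1.05]
spin 0.02 shift after spin [-0.7 30.1 -0. ] |d| 30.0 shift before spin [-0.7 30.1 -0. ]
```

Emit:
carry_out(
  gripper=[1, 1, 1, 1, 1, 1, 1, 1],
  translation=[
    [0, 4, 0],
    [0, 4, 0],
    [0, 4, 0],
    [0, 4, 0],
    [0, 4, 0],
    [0, 4, 0],
    [0, 3, 0],
    [0, 0, 0],
  ],
  spin=[0, 0, 0, 0, 0, 0, 0, 0],
)

```text
t: 10.47
position: [558.0, -284.6, 87.6]
tool_rot: [[0.937, -0.001, -0.349], [0.349, 0.0, 0.937], [-0.001, -1.0, 0.001]]
wrist_force: [-0.7, -0.4, -1.7]
grip_width: 0.115
```

Emit:
carry_out(
  gripper=[1, 1, 1, 1, 1],
  translation=[
    [0, 1, 0],
    [0, 1, 0],
    [0, 0.5, 0],
    [0, 0, 0],
    [0, 0, 0],
  ],
  spin=[0, 0, 0, 0, 0],
)

```text
t: 10.88
position: [558.5, -284.8, 86.2]
tool_rot: [[0.937, 0.0, -0.349], [0.349, -0.0, 0.937], [0.0, -1.0, -0.0]]
wrist_force: [0.3, -0.1, -1.7]
grip_width: 0.112
```

```bash
python3 plan.py 557.9 -285.1 85.5 20.4
```

```text
t 10.88 pos [ 558.5 -284.8   86.2] theta 20.42 tilt [ 2.e-04 -1.e+00 -1.e-04] F [ 0.3 -0.1 -1.7] M [ 0.09 -0.15 -0.03] w 9.9 j [-0.16  0.41 -0.28  0.   -0.88 -1.05]
spin 0.02 shift after spin [-0.7  0.7 -0.1] |d| 1.0 shift before spin [-0.7  0.7 -0.1]
```

Emit:
carry_out(
  gripper=[1, 0.8, 0.6, 0.4, 0.2, 0, 0, 0],
  translation=[
    [0, 0.5, 0],
    [0, 0, 0],
    [0, 0, 0],
    [0, 0, 0],
    [0, 0, 0],
    [0, 0, 0],
    [0, 0, 0],
    [0, 0, 0],
  ],
  spin=[0, 0, 0, 0, 0, 0, 0, 0],
)

```text
t: 11.55
position: [558.5, -284.8, 85.6]
tool_rot: [[0.937, 0.0, -0.349], [0.349, -0.0, 0.937], [0.0, -1.0, -0.0]]
wrist_force: [-0.0, 0.2, -0.3]
grip_width: 0.579
```

Emit:
carry_out(
  gripper=[0, 0, 0, 0, 0, 0, 0, 0],
  translation=[
    [0, 0, 0],
    [0, 0, 0],
    [0, -5, 0],
    [0, -15, 0],
    [0, -25, 0],
    [0, -25, 0],
    [0, -25, 0],
    [0, -20, 0],
  ],
  spin=[0, 0, 0, 0, 0, 0, 0, 0],
)

```text
t: 12.22
position: [558.8, -285.0, 203.1]
tool_rot: [[0.937, 0.002, -0.349], [0.349, -0.001, 0.937], [0.001, -1.0, -0.001]]
wrist_force: [1.4, -0.1, 1.1]
grip_width: 1.001
```

```bash
python3 look.py 4; python3 plan.py 518.5 276 200 5.9
```

```text
t 12.32 pos [ 560.4 -285.6  205.4] theta 20.45 tilt [ 0.0056 -1.     -0.0046] F [ 1.1 -0.2  0.3] M [ 0.02 -0.19  0.05] w 88.0 j [-0.16  0.3  -0.14  0.   -1.12 -1.05]
spin 14.55 shift after spin [ 16.    3.8 562.9] |d| 563.0 shift before spin [156.9   3.8 540.8]
```

View pics/both_4.png

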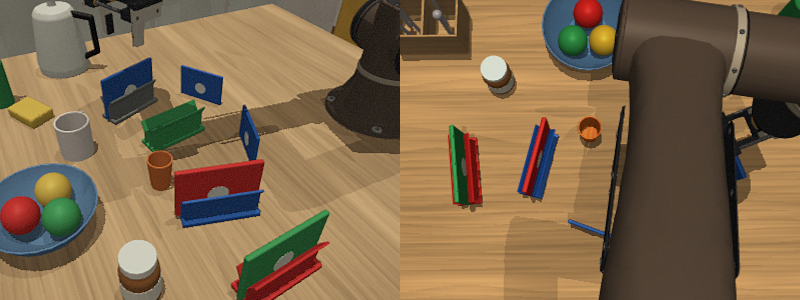

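Blue now stands in the grey stand (crop ~(128,85)) and the gripper is clear. Next is the green board.

Emit:
carry_out(
  gripper=[0, 0, 0, 0, 0, 0, 0, 0],
  translation=[
    [0, 0, 0],
    [0, 0, 0],
    [0, 0, 0],
    [1, 0, 35],
    [1, 0, 35],
    [1, 0, 35],
    [1, 0, 35],
    [1, 0, 35],
  ],
  spin=[5, 5, 4.5, 0, 0, 0, 0, 0],
)

```text
t: 12.98
position: [544.7, -108.8, 200.4]
tool_rot: [[0.995, -0.0, -0.103], [0.103, 0.0, 0.995], [-0.0, -1.0, 0.0]]
wrist_force: [2.0, 1.0, 0.1]
grip_width: 0.996
```

Emit:
carry_out(
  gripper=[0, 0, 0, 0, 0, 0, 0, 0],
  translation=[
    [1, 0, 35],
    [1, 0, 35],
    [1, 0, 35],
    [1, 0, 35],
    [1, 0, 35],
    [1, 0, 35],
    [1, 0, 35],
    [1, 0, 35],
  ],
  spin=[0, 0, 0, 0, 0, 0, 0, 0],
)

```text
t: 13.65
position: [523.7, 170.8, 200.5]
tool_rot: [[0.995, -0.0, -0.103], [0.103, 0.0, 0.995], [-0.0, -1.0, 0.0]]
wrist_force: [0.9, -0.2, -1.1]
grip_width: 0.996
```

Emit:
carry_out(
  gripper=[0, 0, 0, 0, 0, 0, 0],
  translation=[
    [1, 0, 35],
    [1, 0, 35],
    [1, 0, 30],
    [0, 0, 8],
    [0, 0, 0],
    [0, 0, 0],
    [0, 0, 0],
  ],
  spin=[0, 0, 0, 0, 0, 0, 0],
)

```text
t: 14.23
position: [516.1, 276.0, 200.4]
tool_rot: [[0.995, -0.0, -0.103], [0.103, -0.0, 0.995], [-0.001, -1.0, -0.0]]
wrist_force: [-0.5, -0.2, 0.1]
grip_width: 0.999
```

```bash
python3 look.py 5;python3 plan.py 518.5 276 85.5 5.9; python3 - <<'E'
from h import *
z=np.load("top_5.npz")
for lo,hi in((55,75),(108,130)):
  for o in comps("top",z["p"],z["d"],lo,hi): print(*o)
E
```

```text
t 14.33 pos [516.4 275.8 200.6] theta 5.85 tilt [-1.e-04 -1.e+00 -0.e+00] F [ 0.6 -0.4 -0.2] M [ 0.05 -0.17  0.04] w 88.2 j [ 0.82  0.24 -0.24 -0.   -1.09 -2.29]
spin -0.05 shift after spin [  2.1 115.1   0. ] |d| 115.0 shift before spin [  2.1 115.1   0. ]
red 33 [275. 187.] [578.2  96.9] 52.7 1.2 -15.0 [56.3 65.4 74.1]
red 41 [182. 238.] [475.7 291.5] 73.2 7.3 10.8 [63.1 65.7 68.7]
red 33 [263. 232.] [484.8 121.4] 57.0 3.1 -17.6 [56.4 63.5 72.4]
red 121 [201. 236.] [476.1 253.6] 67.4 11.1 6.3 [56.  63.9 67.8]
blue 81 [441. 176.] [ 599.4 -263.9] 64.4 3.4 21.5 [56.4 65.9 74. ]
blue 251 [258. 209.] [534.7 132.8] 147.5 9.5 -13.5 [58.8 64.  67.7]
blue 293 [274. 213.] [524.9  98.2] 146.7 11.5 -14.1 [56.1 63.2 67.8]
blue 81 [459. 217.] [ 512.9 -296.5] 63.3 2.2 20.9 [56.5 65.2 73.8]
blue 80 [437. 283.] [ 372.4 -242.7] 118.3 3.2 -56.7 [55.7 65.4 74.4]
green 321 [389. 220.] [ 509.5 -147.3] 148.6 11.0 10.0 [55.4 61.1 66.7]
green 280 [373. 222.] [ 503.2 -114.2] 148.5 11.1 9.9 [56.4 63.2 67.8]
grey 230 [445. 199.] [ 552.3 -269.6] 147.8 11.2 20.2 [56.5 63.5 67.4]
grey 28 [450. 196.] [ 557.8 -279.4] 32.8 1.7 20.6 [56.5 65.6 73.6]
orange 114 [319. 178.] [ 5.993e+02 -2.000e-01] 49.8 49.4 45.4 [60.8 69.  72.2]
red 422 [264. 205.] [535. 113.] 158.3 10.6 -14.7 [112.3 119.4 122.5]
blue 415 [458. 191.] [ 558.2 -283.6] 157.3 10.8 19.9 [110.2 118.8 122.2]
green 25 [181. 178.] [591.1 282.9] 12.0 9.1 2.1 [117.2 120.4 123.2]
green 169 [186. 235.] [473.7 270.1] 69.3 9.9 6.1 [114.7 119.8 122.3]
```

Emit:
carry_out(
  gripper=[0, 0, 0, 0, 0, 0, 0, 0],
  translation=[
    [2, 10, 0],
    [0, 20, 0],
    [0, 20, 0],
    [0, 20, 0],
    [0, 20, 0],
    [0, 15, 0],
    [0, 10, 0],
    [0, 0, 0],
  ],
  spin=[0, 0, 0, 0, 0, 0, 0, 0],
)

```text
t: 15.0
position: [517.3, 275.5, 82.9]
tool_rot: [[0.995, -0.003, -0.102], [0.102, -0.003, 0.995], [-0.003, -1.0, -0.002]]
wrist_force: [-0.2, -0.6, -0.2]
grip_width: 1.004
```

Emit:
carry_out(
  gripper=[1, 1, 1, 1, 1, 1, 1, 1],
  translation=[
    [0, 0, 0],
    [0, 0, 0],
    [0, 0, 0],
    [0, 0, 0],
    [0, 0, 0],
    [0, 0, 0],
    [0, 0, 0],
    [0, 0, 0],
  ],
  spin=[0, 0, 0, 0, 0, 0, 0, 0],
  newtons=20,
)

```text
t: 15.67
position: [518.3, 277.2, 85.7]
tool_rot: [[0.995, 0.0, -0.103], [0.103, 0.0, 0.995], [0.0, -1.0, 0.0]]
wrist_force: [0.6, 1.2, -0.5]
grip_width: 0.455
```

Emit:
carry_out(
  gripper=[1, 1, 1, 1, 1, 1, 1, 1],
  translation=[
    [0, 0, 0],
    [0, 0, 0],
    [0, 0, 0],
    [0, 0, 0],
    [0, 0, 0],
    [0, 0, 0],
    [0, 0, 0],
    [0, 0, 0],
  ],
  spin=[0, 0, 0, 0, 0, 0, 0, 0],
)

```text
t: 16.33
position: [518.2, 277.1, 85.5]
tool_rot: [[0.995, -0.0, -0.103], [0.103, -0.0, 0.995], [-0.0, -1.0, -0.0]]
wrist_force: [0.6, 0.0, -0.0]
grip_width: 0.115
```

```bash
python3 plan.py 518.5 276 225 5.9
```

```text
t 16.33 pos [518.2 277.1  85.5] theta 5.92 tilt [-1.e-04 -1.e+00 -1.e-04] F [ 0.6  0.  -0. ] M [-0.06 -0.2   0.01] w 10.1 j [ 0.82  0.35 -0.37 -0.   -0.85 -2.29]
spin 0.02 shift after spin [ 1.000e-01 -1.395e+02 -1.100e+00] |d| 140.0 shift before spin [ 1.000e-01 -1.395e+02 -1.100e+00]
```

Emit:
carry_out(
  gripper=[1, 1, 1, 1, 1, 1, 1, 1],
  translation=[
    [0, 0, 0],
    [0, -5, 0],
    [0, -15, 0],
    [0, -25, 0],
    [0, -30, 0],
    [0, -30, 0],
    [0, -30, 0],
    [0, -20, 0],
  ],
  spin=[0, 0, 0, 0, 0, 0, 0, 0],
  newtons=30,
)

```text
t: 17.0
position: [518.8, 277.4, 244.2]
tool_rot: [[0.995, 0.003, -0.103], [0.103, 0.002, 0.995], [0.003, -1.0, 0.002]]
wrist_force: [-0.3, 0.8, -1.5]
grip_width: 0.112
```

```bash
python3 plan.py 506.2 -130.5 235 10
```

```text
t 17.0 pos [518.8 277.4 244.2] theta 5.94 tilt [ 0.0028 -1.      0.0016] F [-0.3  0.8 -1.5] M [ 0.17 -0.31 -0.05] w 9.9 j [ 0.82  0.21 -0.17  0.   -1.18 -2.29]
spin -4.06 shift after spin [ -83.3    8.4 -399.5] |d| 408.0 shift before spin [ -54.8    8.4 -404.4]
```

Emit:
carry_out(
  gripper=[1, 1, 1, 1, 1, 1, 1, 1],
  translation=[
    [0, 0, 0],
    [-3, 0, -15],
    [-6, 0, -28],
    [-6, 0, -28],
    [-6, 0, -28],
    [-6, 0, -28],
    [-6, 0, -28],
    [-6, 0, -28],
  ],
  spin=[-4, 0, 0, 0, 0, 0, 0, 0],
)

```text
t: 17.67
position: [510.5, 88.3, 240.3]
tool_rot: [[0.985, -0.001, -0.172], [0.172, -0.0, 0.985], [-0.001, -1.0, -0.0]]
wrist_force: [0.9, -0.4, -1.6]
grip_width: 0.114
```

Emit:
carry_out(
  gripper=[1, 1, 1, 1, 1, 1, 1, 1],
  translation=[
    [-6, 0, -28],
    [-6, 0, -28],
    [-6, 0, -28],
    [-6, 0, -28],
    [-6, 0, -28],
    [-6, 0, -28],
    [-6, 0, -28],
    [-2, 0, -20],
  ],
  spin=[0, 0, 0, 0, 0, 0, 0, 0],
)

```text
t: 18.33
position: [503.8, -132.5, 240.3]
tool_rot: [[0.985, -0.001, -0.171], [0.171, 0.0, 0.985], [-0.001, -1.0, 0.0]]
wrist_force: [1.1, 1.1, -1.0]
grip_width: 0.112
```

Emit:
carry_out(
  gripper=[1, 1, 1, 1],
  translation=[
    [0, 0, 0],
    [0, 0, 0],
    [0, 0, 0],
    [0, 0, 0],
  ],
  spin=[0, 0, 0, 0],
)

```text
t: 18.67
position: [505.0, -129.8, 240.5]
tool_rot: [[0.985, -0.0, -0.173], [0.173, 0.0, 0.985], [-0.0, -1.0, 0.0]]
wrist_force: [0.3, 0.0, -1.2]
grip_width: 0.116
```

```bash
python3 plan.py 506.2 -130.5 85.5 10
```

```text
t 18.67 pos [ 505.  -129.8  240.5] theta 9.93 tilt [-2.e-04 -1.e+00  2.e-04] F [ 0.3  0.  -1.2] M [ 0.06 -0.19 -0.05] w 10.2 j [ 0.13  0.1  -0.31 -0.   -1.16 -1.52]
spin -0.07 shift after spin [  1.1 155.   -1. ] |d| 155.0 shift before spin [  1.1 155.   -1. ]
```

Emit:
carry_out(
  gripper=[1, 1, 1, 1, 1, 1, 1, 1],
  translation=[
    [1, 10, -1],
    [0, 20, 0],
    [0, 25, 0],
    [0, 25, 0],
    [0, 20, 0],
    [0, 8, 0],
    [0, 2, 0],
    [0, 0, 0],
  ],
  spin=[0, 0, 0, 0, 0, 0, 0, 0],
)

```text
t: 19.33
position: [506.5, -130.8, 130.4]
tool_rot: [[0.985, -0.001, -0.173], [0.173, -0.0, 0.985], [-0.001, -1.0, -0.0]]
wrist_force: [0.1, -0.2, -1.0]
grip_width: 0.114
```

Emit:
carry_out(
  gripper=[1, 1, 1, 1, 1, 1, 1, 1],
  translation=[
    [0, 3, 0],
    [0, 3, 0],
    [0, 3, 0],
    [0, 3, 0],
    [0, 3, 0],
    [0, 0, 0],
    [0, 0, 0],
    [0, 0, 0],
  ],
  spin=[0, 0, 0, 0, 0, 0, 0, 0],
)

```text
t: 20.0
position: [506.5, -131.1, 115.6]
tool_rot: [[0.985, 0.0, -0.172], [0.172, -0.0, 0.985], [0.0, -1.0, -0.0]]
wrist_force: [-0.1, -0.4, -1.2]
grip_width: 0.112
```

```bash
python3 plan.py 506.2 -130.5 85.5 10
```

```text
t 20.0 pos [ 506.5 -131.1  115.6] theta 9.92 tilt [ 1.e-04 -1.e+00 -1.e-04] F [-0.1 -0.4 -1.2] M [ 0.09 -0.19 -0.06] w 9.9 j [ 0.12  0.22 -0.48  0.   -0.87 -1.52]
spin -0.08 shift after spin [-0.2 30.1  0.6] |d| 30.0 shift before spin [-0.2 30.1  0.6]
```

Emit:
carry_out(
  gripper=[1, 1, 1, 1, 1, 1, 1, 1],
  translation=[
    [0, 4, 0],
    [0, 4, 0],
    [0, 4, 0],
    [0, 4, 0],
    [0, 4, 0],
    [0, 4, 0],
    [0, 4, 0],
    [0, 1, 0],
  ],
  spin=[0, 0, 0, 0, 0, 0, 0, 0],
)

```text
t: 20.67
position: [506.0, -131.0, 85.7]
tool_rot: [[0.985, -0.001, -0.172], [0.172, -0.0, 0.985], [-0.001, -1.0, 0.0]]
wrist_force: [-0.3, 0.2, -0.5]
grip_width: 0.115
```

Emit:
carry_out(
  gripper=[1, 1, 1, 1],
  translation=[
    [0, 0.5, 0],
    [0, 0.5, 0],
    [0, 0, 0],
    [0, 0, 0],
  ],
  spin=[0, 0, 0, 0],
)

```text
t: 21.0
position: [506.6, -131.0, 85.8]
tool_rot: [[0.985, 0.0, -0.172], [0.172, -0.0, 0.985], [0.0, -1.0, -0.0]]
wrist_force: [-0.2, -0.6, -1.6]
grip_width: 0.114
```

```bash
python3 plan.py 506.2 -130.5 85.5 10
```

```text
t 21.0 pos [ 506.6 -131.    85.8] theta 9.92 tilt [ 3.e-04 -1.e+00 -1.e-04] F [-0.2 -0.6 -1.6] M [-0.02 -0.15  0.05] w 10.0 j [ 0.12  0.26 -0.51  0.   -0.8  -1.52]
spin -0.08 shift after spin [-0.3  0.3  0.6] |d| 1.0 shift before spin [-0.3  0.3  0.6]
```

Now release and rise.

Emit:
carry_out(
  gripper=[0.8, 0.6, 0.4, 0.2, 0, 0, 0, 0],
  translation=[
    [0, 0, 0],
    [0, 0, 0],
    [0, 0, 0],
    [0, 0, 0],
    [0, 0, 0],
    [0, 0, 0],
    [0, 0, 0],
    [0, 0, 0],
  ],
  spin=[0, 0, 0, 0, 0, 0, 0, 0],
)

```text
t: 21.67
position: [506.4, -131.0, 85.6]
tool_rot: [[0.985, 0.0, -0.172], [0.172, -0.0, 0.985], [0.0, -1.0, -0.0]]
wrist_force: [-0.5, 0.3, 0.2]
grip_width: 0.657
```

Emit:
carry_out(
  gripper=[0, 0, 0, 0, 0, 0, 0, 0],
  translation=[
    [0, 0, 0],
    [0, 0, 0],
    [0, -5, 0],
    [0, -15, 0],
    [0, -25, 0],
    [0, -25, 0],
    [0, -25, 0],
    [0, -20, 0],
  ],
  spin=[0, 0, 0, 0, 0, 0, 0, 0],
)

```text
t: 22.33
position: [506.7, -131.1, 203.0]
tool_rot: [[0.985, 0.002, -0.172], [0.172, -0.0, 0.985], [0.002, -1.0, -0.0]]
wrist_force: [0.1, 0.1, 0.0]
grip_width: 0.998
```

```bash
python3 look.py 6; python3 plan.py 535 113.7 200 -14.6
```

```text
t 22.43 pos [ 508.5 -131.2  204.8] theta 9.95 tilt [ 0.0066 -1.     -0.0014] F [-0.1 -0.  -0.3] M [ 0.06 -0.24 -0.  ] w 88.4 j [ 0.12  0.13 -0.37  0.   -1.07 -1.52]
spin 24.55 shift after spin [-36.1   4.9 243.7] |d| 246.0 shift before spin [ 68.4   4.9 236.6]
```

View pics/both_6.png

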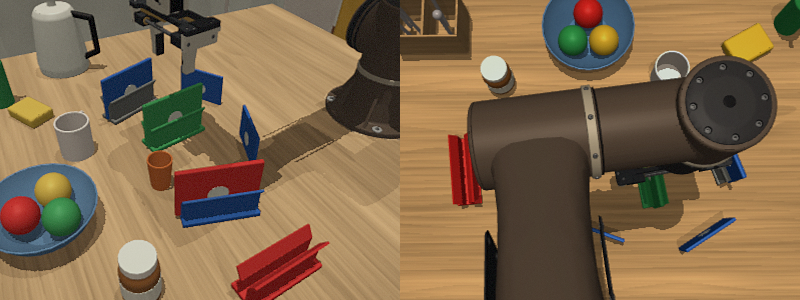

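Green now stands in the green stand (crop ~(172,115)) and the red stand is empty. Next is the red board.

Emit:
carry_out(
  gripper=[0, 0, 0, 0, 0, 0, 0, 0],
  translation=[
    [0, 0, 0],
    [0, 0, 0],
    [0, 0, 0],
    [0, 0, 0],
    [-4, 0, 26],
    [-4, 0, 26],
    [-4, 0, 26],
    [-4, 0, 26],
  ],
  spin=[6, 6, 6, 6.5, 0, 0, 0, 0],
)

```text
t: 23.1
position: [516.8, -25.5, 200.3]
tool_rot: [[0.968, -0.0, 0.252], [-0.252, -0.0, 0.968], [-0.0, -1.0, -0.0]]
wrist_force: [0.5, -0.1, 0.1]
grip_width: 0.999
```

Emit:
carry_out(
  gripper=[0, 0, 0, 0, 0, 0, 0, 0],
  translation=[
    [-4, 0, 26],
    [-4, 0, 26],
    [-4, 0, 26],
    [-4, 0, 26],
    [-4, 0, 26],
    [0, 0, 10],
    [0, 0, 0],
    [0, 0, 0],
  ],
  spin=[0, 0, 0, 0, 0, 0, 0, 0],
)

```text
t: 23.77
position: [532.7, 114.2, 200.1]
tool_rot: [[0.968, -0.001, 0.251], [-0.251, -0.0, 0.968], [-0.001, -1.0, -0.001]]
wrist_force: [0.7, -1.7, -0.2]
grip_width: 0.997
```

```bash
python3 plan.py 535 113.7 85.5 -14.6;  python3 - <<'E'
from h import *
for n in("scene","top"):
 z=np.load(n+"_6.npz");print(n)
 for lo,hi in((4,14),(62,69),(108,130)):
  for o in comps(n,z["p"],z["d"],lo,hi): 
    if o[0] in("red","green"):print(lo,*o)
E
```

```text
t 23.77 pos [532.7 114.2 200.1] theta -14.52 tilt [-7.e-04 -1.e+00 -7.e-04] F [ 0.7 -1.7 -0.2] M [-0.02 -0.13  0.02] w 87.7 j [ 0.57  0.17 -0.33 -0.   -1.07 -2.4 ]
spin 0.08 shift after spin [  2.4 114.6   0.2] |d| 115.0 shift before spin [2.400e+00 1.146e+02 1.000e-01]
scene
4 red 1301 [428. 334.] [514.9 276.7] 150.4 52.5 5.7 [ 7.1 10.8 12.9]
4 green 439 [326. 188.] [ 503.6 -112.5] 150.8 26.2 7.3 [ 5.6 10.5 13. ]
62 red 82 [394. 236.] [488.2 130.6] 57.5 4.4 -13.9 [62.4 65.6 68.6]
62 red 92 [342. 244.] [581.9 106. ] 61.7 3.8 -15.8 [62.5 65.8 68.9]
62 red 331 [422. 297.] [515.9 257. ] 150.1 7.0 5.9 [62.4 64.9 67.3]
62 red 325 [440. 316.] [513.4 294.8] 149.3 7.0 5.9 [63.2 65.6 67.5]
62 green 45 [341. 158.] [ 458.6 -134. ] 56.8 3.5 10.1 [62.3 65.7 68.6]
62 green 112 [326. 169.] [ 502.3 -110.6] 149.0 5.6 9.9 [63.  65.4 67.4]
62 green 63 [306. 173.] [ 553. -117.] 63.3 4.9 8.9 [62.6 65.6 68.6]
108 red 744 [369. 219.] [535.5 115.2] 159.2 10.4 -14.1 [109.  117.9 121.5]
108 green 394 [322. 147.] [ 505.1 -127.8] 161.9 10.0 9.9 [108.8 116.3 121.4]
top
4 red 188 [195. 222.] [514.1 279.3] 148.0 9.5 7.0 [ 7.2 10.5 13.2]
4 red 177 [206. 240.] [483.5 252.6] 81.9 16.7 5.9 [ 6.9 10.4 13.2]
4 green 130 [373. 245.] [ 457.4 -118.2] 55.8 11.5 9.3 [ 6.7  9.8 12.7]
62 red 202 [182. 218.] [513.6 293.3] 147.3 9.0 6.0 [62.3 64.7 67.9]
62 red 60 [199. 208.] [541.1 258.5] 58.6 6.2 8.4 [62.3 64.4 68.5]
62 red 78 [201. 236.] [475.9 251.6] 64.5 7.6 5.9 [62.6 65.2 68.2]
62 green 61 [394. 239.] [ 466.  -156.2] 60.0 6.7 9.9 [62.4 64.3 67.3]
62 green 65 [377. 244.] [ 456.4 -119.9] 53.7 6.2 10.2 [62.7 64.7 68. ]
108 green 177 [389. 240.] [ 459.1 -138.8] 62.6 10.8 9.6 [111.7 118.8 122.4]
```

Emit:
carry_out(
  gripper=[0, 0, 0, 0, 0, 0, 0, 0],
  translation=[
    [2.5, 10, 0],
    [0, 20, 0],
    [0, 20, 0],
    [0, 20, 0],
    [0, 20, 0],
    [0, 15, 0],
    [0, 9.5, 0],
    [0, 0, 0],
  ],
  spin=[0, 0, 0, 0, 0, 0, 0, 0],
)

```text
t: 24.43
position: [534.1, 111.8, 83.6]
tool_rot: [[0.967, -0.004, 0.253], [-0.253, -0.002, 0.967], [-0.003, -1.0, -0.003]]
wrist_force: [0.5, -0.0, -0.4]
grip_width: 1.001
```

Emit:
carry_out(
  gripper=[1, 1, 1, 1, 1, 1, 1, 1],
  translation=[
    [0, 0, 0],
    [0, 0, 0],
    [0, 0, 0],
    [0, 0, 0],
    [0, 0, 0],
    [0, 0, 0],
    [0, 0, 0],
    [0, 0, 0],
  ],
  spin=[0, 0, 0, 0, 0, 0, 0, 0],
  newtons=20,
)

```text
t: 25.1
position: [535.5, 113.6, 86.2]
tool_rot: [[0.968, 0.0, 0.252], [-0.252, 0.0, 0.968], [0.0, -1.0, 0.0]]
wrist_force: [-0.2, 0.0, 0.2]
grip_width: 0.458
```

Emit:
carry_out(
  gripper=[1, 1, 1, 1, 1, 1, 1, 1],
  translation=[
    [0, 0, 0],
    [0, 0, 0],
    [0, 0, 0],
    [0, 0, 0],
    [0, 0, 0],
    [0, 0, 0],
    [0, 0, 0],
    [0, 0, 0],
  ],
  spin=[0, 0, 0, 0, 0, 0, 0, 0],
)

```text
t: 25.77
position: [535.4, 113.5, 86.0]
tool_rot: [[0.968, -0.0, 0.252], [-0.252, -0.0, 0.968], [-0.0, -1.0, -0.0]]
wrist_force: [0.1, -0.4, -0.8]
grip_width: 0.113
```

```bash
python3 plan.py 535.2 114 85.5 -14.6
```

```text
t 25.77 pos [535.4 113.5  86. ] theta -14.58 tilt [-2.e-04 -1.e+00 -1.e-04] F [ 0.1 -0.4 -0.8] M [ 0.07 -0.23 -0.01] w 9.9 j [ 0.57  0.3  -0.46 -0.   -0.81 -2.39]
spin 0.02 shift after spin [-0.3  0.5  0.4] |d| 1.0 shift before spin [-0.3  0.5  0.4]
```

Emit:
carry_out(
  gripper=[1, 1, 1, 1, 1, 1, 1, 1],
  translation=[
    [0, 0, 0],
    [0, -5, 0],
    [0, -15, 0],
    [0, -25, 0],
    [0, -30, 0],
    [0, -30, 0],
    [0, -20, 0],
    [0, -5, 0],
  ],
  spin=[0, 0, 0, 0, 0, 0, 0, 0],
  newtons=30,
)

```text
t: 26.43
position: [537.1, 114.1, 220.6]
tool_rot: [[0.968, 0.006, 0.251], [-0.251, 0.002, 0.968], [0.005, -1.0, 0.004]]
wrist_force: [0.1, 1.0, -0.8]
grip_width: 0.111
```

```bash
python3 plan.py 514.8 275.6 216 5.9
```

```text
t 26.43 pos [537.1 114.1 220.6] theta -14.55 tilt [ 0.005  -1.      0.0038] F [ 0.1  1.  -0.8] M [ 0.1  -0.28  0.02] w 9.8 j [ 0.57  0.16 -0.29  0.   -1.11 -2.39]
spin -20.45 shift after spin [ -5.6   4.9 162.9] |d| 163.0 shift before spin [-62.2   4.9 150.7]
```

Emit:
carry_out(
  gripper=[1, 1, 1, 1, 1, 1, 1, 1],
  translation=[
    [0, 0, 0],
    [0, 0, 0],
    [0, 0, 0],
    [0, 0, 0],
    [-1, 0, 25],
    [-1, 0, 28],
    [-1, 0, 28],
    [-1, 0, 28],
  ],
  spin=[-5, -5, -5, -5.5, 0, 0, 0, 0],
)

```text
t: 27.1
position: [519.5, 222.2, 215.6]
tool_rot: [[0.995, -0.001, -0.102], [0.102, -0.0, 0.995], [-0.001, -1.0, -0.0]]
wrist_force: [-0.1, 0.1, -1.0]
grip_width: 0.116
```

Emit:
carry_out(
  gripper=[1, 1, 1, 1, 1, 1, 1],
  translation=[
    [0, 0, 28],
    [0, 0, 20],
    [0, 0, 5],
    [0, 0, 0],
    [0, 0, 0],
    [0, 0, 0],
    [0, 0, 0],
  ],
  spin=[0, 0, 0, 0, 0, 0, 0],
)

```text
t: 27.68
position: [514.8, 273.2, 216.1]
tool_rot: [[0.995, -0.0, -0.102], [0.102, -0.0, 0.995], [-0.0, -1.0, -0.0]]
wrist_force: [0.5, -0.2, -1.7]
grip_width: 0.111
```

```bash
python3 plan.py 514.8 275.6 86 5.9
```

```text
t 27.68 pos [514.8 273.2 216.1] theta 5.86 tilt [-2.e-04 -1.e+00 -1.e-04] F [ 0.5 -0.2 -1.7] M [ 0.05 -0.13 -0.01] w 9.8 j [ 0.82  0.22 -0.22 -0.   -1.13 -2.29]
spin -0.04 shift after spin [  0.3 130.1   2.4] |d| 130.0 shift before spin [  0.3 130.1   2.4]
```

Emit:
carry_out(
  gripper=[1, 1, 1, 1, 1, 1, 1, 1],
  translation=[
    [0, 5, 2.5],
    [0, 15, 0],
    [0, 20, 0],
    [0, 20, 0],
    [0, 15, 0],
    [0, 8, 0],
    [0, 2, 0],
    [0, 0, 0],
  ],
  spin=[0, 0, 0, 0, 0, 0, 0, 0],
)

```text
t: 28.35
position: [514.6, 276.4, 130.8]
tool_rot: [[0.995, -0.0, -0.103], [0.103, -0.001, 0.995], [-0.0, -1.0, -0.001]]
wrist_force: [-0.1, 0.7, -0.5]
grip_width: 0.11
```

Emit:
carry_out(
  gripper=[1, 1, 1, 1, 1, 1, 1, 1],
  translation=[
    [0, 3, 0],
    [0, 3, 0],
    [0, 3, 0],
    [0, 3, 0],
    [0, 3, 0],
    [0, 0, 0],
    [0, 0, 0],
    [0, 0, 0],
  ],
  spin=[0, 0, 0, 0, 0, 0, 0, 0],
)

```text
t: 29.02
position: [514.4, 276.7, 116.0]
tool_rot: [[0.995, -0.0, -0.103], [0.103, -0.0, 0.995], [-0.0, -1.0, -0.0]]
wrist_force: [-0.4, 0.2, -1.7]
grip_width: 0.112
```

```bash
python3 plan.py 514.8 275.6 86 5.9
```

```text
t 29.02 pos [514.4 276.7 116. ] theta 5.92 tilt [-2.e-04 -1.e+00 -1.e-04] F [-0.4  0.2 -1.7] M [-0.17 -0.18 -0.02] w 9.9 j [ 0.83  0.31 -0.35 -0.   -0.91 -2.3 ]
spin 0.02 shift after spin [ 0.2 30.  -1.1] |d| 30.0 shift before spin [ 0.2 30.  -1.1]
```

Emit:
carry_out(
  gripper=[1, 1, 1, 1, 1, 1, 1, 1],
  translation=[
    [0, 4, -0.5],
    [0, 4, 0],
    [0, 4, 0],
    [0, 4, 0],
    [0, 4, 0],
    [0, 4, 0],
    [0, 4, 0],
    [0, 1, 0],
  ],
  spin=[0, 0, 0, 0, 0, 0, 0, 0],
)

```text
t: 29.68
position: [514.2, 276.0, 86.1]
tool_rot: [[0.995, -0.001, -0.103], [0.103, -0.001, 0.995], [-0.001, -1.0, -0.001]]
wrist_force: [-0.2, -0.4, -1.1]
grip_width: 0.112
```

Emit:
carry_out(
  gripper=[1, 1, 1, 1],
  translation=[
    [0, 0.5, 0],
    [0, 0.5, 0],
    [0, 0, 0],
    [0, 0, 0],
  ],
  spin=[0, 0, 0, 0],
)

```text
t: 30.02
position: [514.7, 276.3, 86.3]
tool_rot: [[0.995, 0.0, -0.103], [0.103, 0.0, 0.995], [0.0, -1.0, 0.0]]
wrist_force: [-0.0, 0.6, -1.1]
grip_width: 0.112
```

```bash
python3 plan.py 514.8 275.6 86 5.9
```

```text
t 30.02 pos [514.7 276.3  86.3] theta 5.92 tilt [ 3.e-04 -1.e+00  2.e-04] F [-0.   0.6 -1.1] M [ 0.07 -0.16 -0.01] w 9.8 j [ 0.83  0.35 -0.38  0.   -0.84 -2.29]
spin 0.02 shift after spin [ 0.1  0.3 -0.8] |d| 1.0 shift before spin [ 0.1  0.3 -0.8]
```

Emit:
carry_out(
  gripper=[0.8, 0.6, 0.4, 0.2, 0, 0, 0, 0],
  translation=[
    [0, 0, 0],
    [0, 0, 0],
    [0, 0, 0],
    [0, 0, 0],
    [0, 0, 0],
    [0, 0, 0],
    [0, 0, 0],
    [0, 0, 0],
  ],
  spin=[0, 0, 0, 0, 0, 0, 0, 0],
)

```text
t: 30.68
position: [514.5, 276.3, 86.1]
tool_rot: [[0.995, 0.0, -0.103], [0.103, 0.0, 0.995], [0.0, -1.0, 0.0]]
wrist_force: [0.3, 0.5, 0.8]
grip_width: 0.661
```

Emit:
carry_out(
  gripper=[0, 0, 0, 0, 0, 0, 0, 0],
  translation=[
    [0, 0, 0],
    [0, 0, 0],
    [0, -5, 0],
    [0, -15, 0],
    [0, -25, 0],
    [0, -25, 0],
    [0, -25, 0],
    [0, -20, 0],
  ],
  spin=[0, 0, 0, 0, 0, 0, 0, 0],
)

```text
t: 31.35
position: [514.9, 276.4, 203.6]
tool_rot: [[0.995, 0.001, -0.103], [0.103, 0.001, 0.995], [0.002, -1.0, 0.001]]
wrist_force: [0.6, 0.3, 0.2]
grip_width: 1.002
```

```bash
python3 look.py 7; python3 plan.py 558.3 -284.5 200 20.4;  python3 - <<'E'
from h import *
for n in("scene","top"):
 z=np.load(n+"_7.npz");print(n)
 for lo,hi in((62,69),(108,130)):
  for o in comps(n,z["p"],z["d"],lo,hi): 
    if o[0] in("red","green","blue"):print(lo,*o)
E
```

```text
t 31.45 pos [516.2 277.4 205.6] theta 5.96 tilt [ 0.0059 -1.      0.0036] F [-0.1  0.8  1.3] M [ 0.06 -0.16  0.03] w 87.8 j [ 0.83  0.23 -0.24  0.   -1.1  -2.29]
spin -14.44 shift after spin [-156.5    3.5 -541.4] |d| 564.0 shift before spin [ -16.5    3.5 -563.3]
scene
62 red 54 [458. 293.] [467.1 276.8] 59.8 1.4 5.5 [63.  66.2 68.3]
62 red 328 [440. 316.] [513.8 294.7] 148.1 6.9 5.8 [63.1 65.5 67.3]
62 red 40 [390. 315.] [582.9 263.4] 16.5 5.0 7.0 [62.6 64.9 67.3]
62 red 75 [408. 324.] [563.  286.8] 63.1 9.1 -1.8 [62.5 66.  68.8]
62 blue 95 [351. 128.] [ 370.7 -242.5] 115.1 6.3 -58.3 [62.5 65.7 68.5]
62 blue 37 [293. 131.] [ 509.3 -297.2] 53.7 5.1 18.6 [62.5 65.6 68.7]
62 blue 50 [264. 146.] [ 601.6 -263.7] 63.8 5.3 19.5 [62.5 65.3 68.5]
62 blue 191 [367. 231.] [524.1  98.6] 146.0 7.2 -14.0 [62.3 64.  66.6]
62 blue 204 [371. 246.] [535.1 134.4] 148.7 6.1 -15.1 [63.4 65.7 67.3]
62 green 50 [341. 158.] [ 457.6 -134.1] 55.3 4.2 10.6 [62.2 65.  68.2]
62 green 110 [326. 169.] [ 504.5 -110.5] 145.2 7.1 10.1 [62.5 65.4 67.5]
62 green 64 [305. 173.] [ 552.7 -118. ] 63.3 7.2 4.8 [62.6 65.8 
[... 318 characters left out ...]
 235.] [477.  250.8] 66.1 6.4 6.2 [62.6 65.3 67.9]
62 blue 173 [257. 209.] [534.9 132.2] 146.4 7.7 -14.8 [62.2 64.6 67.6]
62 blue 188 [275. 214.] [524.4  96.3] 146.5 7.7 -14.7 [62.3 64.8 68.1]
62 green 42 [384. 194.] [ 563.6 -139.3] 38.1 6.1 10.6 [62.1 63.8 67.5]
62 green 107 [370. 211.] [ 527.3 -108.2] 98.9 7.4 9.8 [62.5 65.5 68.1]
62 green 90 [392. 229.] [ 485.8 -153.1] 97.7 6.0 9.9 [62.2 64.5 67.8]
62 green 59 [377. 246.] [ 452.4 -121.4] 46.0 6.9 9.1 [62.3 64.3 67.3]
108 red 218 [185. 236.] [471.8 271.6] 72.8 11.9 5.6 [112.  119.3 122.6]
108 blue 419 [458. 192.] [ 558.4 -283.3] 157.8 10.0 20.2 [109.9 118.6 122.2]
108 green 428 [384. 218.] [ 505.9 -130.8] 157.5 11.0 9.8 [111.7 119.2 122.6]
```

View pics/both_7.png

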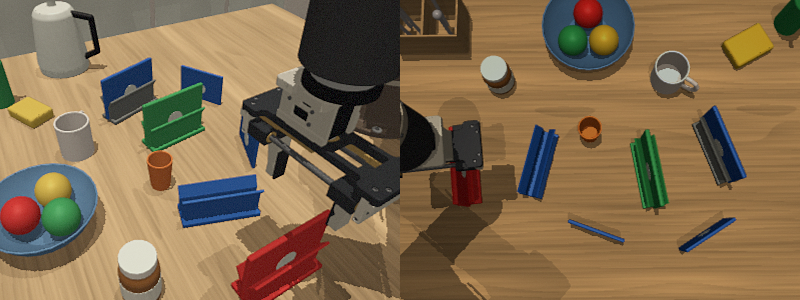

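Red is in the red stand (crop ~(285,255)) and green in the green stand. The blue stand is empty, and blue waits in grey at ~(558,-283). Fetching blue.

Emit:
carry_out(
  gripper=[0, 0, 0, 0, 0, 0, 0, 0],
  translation=[
    [0, 0, 0],
    [0, 0, 0],
    [0, 0, 0],
    [-10, 0, -35],
    [-10, 0, -35],
    [-10, 0, -35],
    [-10, 0, -35],
    [-10, 0, -35],
  ],
  spin=[-5, -5, -4.5, 0, 0, 0, 0, 0],
)

```text
t: 32.12
position: [528.3, 93.2, 200.9]
tool_rot: [[0.937, -0.0, -0.349], [0.349, -0.0, 0.937], [-0.0, -1.0, 0.0]]
wrist_force: [0.6, -0.5, 0.2]
grip_width: 0.999
```

Emit:
carry_out(
  gripper=[0, 0, 0, 0, 0, 0, 0, 0],
  translation=[
    [-10, 0, -35],
    [-10, 0, -35],
    [-10, 0, -35],
    [-10, 0, -35],
    [-10, 0, -35],
    [-10, 0, -35],
    [-10, 0, -35],
    [-10, 0, -35],
  ],
  spin=[0, 0, 0, 0, 0, 0, 0, 0],
)

```text
t: 32.78
position: [551.0, -197.3, 200.9]
tool_rot: [[0.937, -0.0, -0.349], [0.349, 0.0, 0.937], [-0.0, -1.0, 0.0]]
wrist_force: [1.3, 0.1, 0.8]
grip_width: 0.999
```

Emit:
carry_out(
  gripper=[0, 0, 0, 0, 0, 0, 0],
  translation=[
    [-10, 0, -35],
    [-10, 0, -35],
    [-4, 0, -15],
    [0, 0, 0],
    [0, 0, 0],
    [0, 0, 0],
    [0, 0, 0],
  ],
  spin=[0, 0, 0, 0, 0, 0, 0],
)

```text
t: 33.37
position: [558.5, -282.7, 201.0]
tool_rot: [[0.937, -0.0, -0.35], [0.35, 0.0, 0.937], [-0.0, -1.0, 0.0]]
wrist_force: [0.9, 1.1, 0.4]
grip_width: 1.003
```

```bash
python3 plan.py 558.4 -284.5 85.7 20.4
```

```text
t 33.37 pos [ 558.5 -282.7  201. ] theta 20.47 tilt [-1.e-04 -1.e+00  2.e-04] F [0.9 1.1 0.4] M [ 0.07 -0.18 -0.03] w 88.3 j [-0.16  0.3  -0.15 -0.   -1.12 -1.06]
spin 0.07 shift after spin [ -0.7 115.3  -1.6] |d| 115.0 shift before spin [ -0.7 115.3  -1.6]
```

Emit:
carry_out(
  gripper=[0, 0, 0, 0, 0, 0, 0, 0],
  translation=[
    [-0.5, 10, -1.5],
    [0, 20, 0],
    [0, 20, 0],
    [0, 20, 0],
    [0, 20, 0],
    [0, 15, 0],
    [0, 10, 0],
    [0, 0, 0],
  ],
  spin=[0, 0, 0, 0, 0, 0, 0, 0],
)

```text
t: 34.03
position: [557.3, -284.1, 83.4]
tool_rot: [[0.937, -0.004, -0.349], [0.349, 0.001, 0.937], [-0.003, -1.0, 0.002]]
wrist_force: [-0.3, 0.2, -0.4]
grip_width: 0.998
```

Emit:
carry_out(
  gripper=[1, 1, 1, 1, 1, 1, 1, 1],
  translation=[
    [0, 0, 0],
    [0, 0, 0],
    [0, 0, 0],
    [0, 0, 0],
    [0, 0, 0],
    [0, 0, 0],
    [0, 0, 0],
    [0, 0, 0],
  ],
  spin=[0, 0, 0, 0, 0, 0, 0, 0],
  newtons=20,
)

```text
t: 34.7
position: [558.7, -285.2, 86.2]
tool_rot: [[0.937, 0.0, -0.349], [0.349, -0.0, 0.937], [0.0, -1.0, -0.0]]
wrist_force: [0.1, -0.7, 0.1]
grip_width: 0.454
```

Emit:
carry_out(
  gripper=[1, 1, 1, 1, 1, 1, 1, 1],
  translation=[
    [0, 0, 0],
    [0, 0, 0],
    [0, 0, 0],
    [0, 0, 0],
    [0, 0, 0],
    [0, 0, 0],
    [0, 0, 0],
    [0, 0, 0],
  ],
  spin=[0, 0, 0, 0, 0, 0, 0, 0],
)

```text
t: 35.37
position: [558.6, -285.1, 86.0]
tool_rot: [[0.937, -0.0, -0.349], [0.349, 0.0, 0.937], [-0.0, -1.0, 0.0]]
wrist_force: [0.1, 0.4, -0.4]
grip_width: 0.114
```

Emit:
carry_out(
  gripper=[1, 1, 1, 1, 1, 1, 1, 1],
  translation=[
    [0, 0, 0],
    [0, -5, 0],
    [0, -15, 0],
    [0, -25, 0],
    [0, -30, 0],
    [0, -30, 0],
    [0, -30, 0],
    [0, -20, 0],
  ],
  spin=[0, 0, 0, 0, 0, 0, 0, 0],
  newtons=30,
)

```text
t: 36.03
position: [559.2, -285.5, 244.8]
tool_rot: [[0.937, 0.003, -0.349], [0.349, -0.001, 0.937], [0.002, -1.0, -0.002]]
wrist_force: [1.3, -0.8, -0.9]
grip_width: 0.111
```

```bash
python3 plan.py 529.7 115 236 -14.6
```

```text
t 36.03 pos [ 559.2 -285.5  244.8] theta 20.43 tilt [ 0.0024 -1.     -0.0022] F [ 1.3 -0.8 -0.9] M [-0.   -0.31 -0.02] w 9.8 j [-0.16  0.27 -0.09  0.   -1.21 -1.05]
spin 35.03 shift after spin [-129.5    8.2  380.1] |d| 402.0 shift before spin [112.1   8.2 385.6]
```

Emit:
carry_out(
  gripper=[1, 1, 1, 1, 1, 1, 1, 1],
  translation=[
    [0, 0, 0],
    [0, 0, 0],
    [0, 0, 0],
    [0, 0, 0],
    [0, 0, 0],
    [0, 0, 0],
    [-5, 0, 14],
    [-9, 0, 27],
  ],
  spin=[5, 6, 6, 6, 6, 6, 0, 0],
)

```text
t: 36.7
position: [555.1, -242.9, 240.7]
tool_rot: [[0.967, -0.001, 0.253], [-0.253, -0.0, 0.967], [-0.001, -1.0, -0.0]]
wrist_force: [1.6, 0.5, -1.5]
grip_width: 0.113
```

Emit:
carry_out(
  gripper=[1, 1, 1, 1, 1, 1, 1, 1],
  translation=[
    [-9, 0, 27],
    [-9, 0, 27],
    [-9, 0, 27],
    [-9, 0, 27],
    [-9, 0, 27],
    [-9, 0, 27],
    [-9, 0, 27],
    [-9, 0, 27],
  ],
  spin=[0, 0, 0, 0, 0, 0, 0, 0],
)

```text
t: 37.37
position: [539.4, -13.0, 241.4]
tool_rot: [[0.968, 0.0, 0.25], [-0.25, 0.0, 0.968], [0.0, -1.0, 0.0]]
wrist_force: [1.0, 1.2, -0.8]
grip_width: 0.114
```

Emit:
carry_out(
  gripper=[1, 1, 1, 1, 1, 1, 1, 1],
  translation=[
    [-9, 0, 27],
    [-9, 0, 27],
    [-9, 0, 27],
    [-9, 0, 27],
    [-5, 0, 15],
    [0, 0, 0],
    [0, 0, 0],
    [0, 0, 0],
  ],
  spin=[0, 0, 0, 0, 0, 0, 0, 0],
)

```text
t: 38.03
position: [531.0, 114.6, 241.2]
tool_rot: [[0.968, -0.0, 0.25], [-0.25, -0.0, 0.968], [-0.0, -1.0, -0.0]]
wrist_force: [0.9, -0.1, -1.1]
grip_width: 0.111
```

```bash
python3 plan.py 529.7 115 86 -14.6
```

```text
t 38.03 pos [531.  114.6 241.2] theta -14.49 tilt [-1.e-04 -1.e+00 -1.e-04] F [ 0.9 -0.1 -1.1] M [-0.01 -0.19 -0.02] w 9.7 j [ 0.57  0.14 -0.27 -0.   -1.16 -2.4 ]
spin 0.11 shift after spin [ -1.3 155.2   0. ] |d| 155.0 shift before spin [ -1.3 155.2   0. ]
```

Emit:
carry_out(
  gripper=[1, 1, 1, 1, 1, 1, 1, 1],
  translation=[
    [-1, 10, 0],
    [0, 20, 0],
    [0, 25, 0],
    [0, 25, 0],
    [0, 20, 0],
    [0, 8, 0],
    [0, 2, 0],
    [0, 0, 0],
  ],
  spin=[0, 0, 0, 0, 0, 0, 0, 0],
)

```text
t: 38.7
position: [530.5, 114.3, 130.9]
tool_rot: [[0.968, -0.001, 0.252], [-0.252, -0.001, 0.968], [-0.0, -1.0, -0.001]]
wrist_force: [-0.1, 0.1, -1.2]
grip_width: 0.113
```

Emit:
carry_out(
  gripper=[1, 1, 1, 1, 1, 1, 1, 1],
  translation=[
    [0, 3, 0],
    [0, 3, 0],
    [0, 3, 0],
    [0, 3, 0],
    [0, 3, 0],
    [0, 0, 0],
    [0, 0, 0],
    [0, 0, 0],
  ],
  spin=[0, 0, 0, 0, 0, 0, 0, 0],
)

```text
t: 39.37
position: [530.5, 114.9, 116.1]
tool_rot: [[0.968, 0.0, 0.252], [-0.252, -0.0, 0.968], [0.0, -1.0, -0.0]]
wrist_force: [0.7, 0.5, -1.7]
grip_width: 0.116
```

```bash
python3 plan.py 529.7 115 86 -14.6
```

```text
t 39.37 pos [530.5 114.9 116.1] theta -14.57 tilt [ 1.e-04 -1.e+00 -1.e-04] F [ 0.7  0.5 -1.7] M [-0.03 -0.14  0.01] w 10.2 j [ 0.57  0.25 -0.44  0.   -0.88 -2.4 ]
spin 0.03 shift after spin [-0.8 30.1 -0.1] |d| 30.0 shift before spin [-0.8 30.1 -0.1]
```

Emit:
carry_out(
  gripper=[1, 1, 1, 1, 1, 1, 1, 1],
  translation=[
    [0, 4, 0],
    [0, 4, 0],
    [0, 4, 0],
    [0, 4, 0],
    [0, 4, 0],
    [0, 4, 0],
    [0, 4, 0],
    [0, 1, 0],
  ],
  spin=[0, 0, 0, 0, 0, 0, 0, 0],
)

```text
t: 40.03
position: [530.1, 114.6, 86.2]
tool_rot: [[0.968, -0.001, 0.252], [-0.252, -0.001, 0.968], [-0.001, -1.0, -0.001]]
wrist_force: [0.3, 0.3, -1.0]
grip_width: 0.112
```

Emit:
carry_out(
  gripper=[1, 1, 1, 1],
  translation=[
    [0, 0.5, 0],
    [0, 0.5, 0],
    [0, 0, 0],
    [0, 0, 0],
  ],
  spin=[0, 0, 0, 0],
)

```text
t: 40.37
position: [530.6, 114.9, 86.2]
tool_rot: [[0.968, 0.0, 0.252], [-0.252, 0.0, 0.968], [0.0, -1.0, 0.0]]
wrist_force: [0.3, -0.1, -1.9]
grip_width: 0.112
```

```bash
python3 plan.py 529.7 115 86 -14.6
```

```text
t 40.37 pos [530.6 114.9  86.2] theta -14.57 tilt [ 3.e-04 -1.e+00  2.e-04] F [ 0.3 -0.1 -1.9] M [-0.01 -0.19 -0.03] w 9.9 j [ 0.57  0.29 -0.47  0.   -0.81 -2.4 ]
spin 0.03 shift after spin [-0.9  0.2 -0.1] |d| 1.0 shift before spin [-0.9  0.2 -0.1]
```

Emit:
carry_out(
  gripper=[0.8, 0.6, 0.4, 0.2, 0, 0, 0, 0],
  translation=[
    [0, 0, 0],
    [0, 0, 0],
    [0, 0, 0],
    [0, 0, 0],
    [0, 0, 0],
    [0, 0, 0],
    [0, 0, 0],
    [0, 0, 0],
  ],
  spin=[0, 0, 0, 0, 0, 0, 0, 0],
)

```text
t: 41.03
position: [530.4, 114.9, 86.1]
tool_rot: [[0.968, -0.0, 0.252], [-0.252, -0.0, 0.968], [-0.0, -1.0, -0.0]]
wrist_force: [-0.7, 0.5, -0.4]
grip_width: 0.657
```

Emit:
carry_out(
  gripper=[0, 0, 0, 0, 0, 0, 0, 0],
  translation=[
    [0, 0, 0],
    [0, 0, 0],
    [0, -5, 0],
    [0, -15, 0],
    [0, -25, 0],
    [0, -25, 0],
    [0, -25, 0],
    [0, -30, 0],
  ],
  spin=[0, 0, 0, 0, 0, 0, 0, 0],
)

```text
t: 41.7
position: [529.8, 114.5, 211.9]
tool_rot: [[0.968, -0.001, 0.252], [-0.252, -0.001, 0.968], [-0.001, -1.0, -0.001]]
wrist_force: [0.3, 1.0, -0.2]
grip_width: 0.997
```

Emit:
carry_out(
  gripper=[0, 0, 0, 0, 0, 0, 0, 0],
  translation=[
    [0, -20, -15],
    [0, -20, -30],
    [0, 0, -30],
    [0, 0, -30],
    [0, 0, -15],
    [0, 0, 0],
    [0, 0, 0],
    [0, 0, 0],
  ],
  spin=[0, 0, 0, 0, 0, 0, 0, 0],
)

```text
t: 42.37
position: [500.4, -1.1, 251.4]
tool_rot: [[0.968, 0.001, 0.252], [-0.252, 0.0, 0.968], [0.0, -1.0, 0.0]]
wrist_force: [0.1, 0.8, 0.2]
grip_width: 0.999
```

```bash
python3 look.py 8; python3 plan.py 558.3 -284.5 200 20.4;  python3 - <<'E'
from h import *
for n in("scene","top"):
 z=np.load(n+"_8.npz");print(n)
 for lo,hi in((55,75),(108,130)):
  for o in comps(n,z["p"],z["d"],lo,hi): 
    if lo>100 or o[0]=="orange":print(lo,*o)
E
```

```text
t 42.47 pos [500.5  -0.7 251.1] theta -14.54 tilt [-0. -1. -0.] F [-0.   1.2  1. ] M [ 0.03 -0.13  0.01] w 88.2 j [ 0.39  0.06 -0.34  0.   -1.18 -2.22]
spin -34.94 shift after spin [ -44.8   51.1 -286.2] |d| 294.0 shift before spin [ 127.2   51.1 -260.2]
scene
55 orange 299 [309. 212.] [599.3   0.7] 50.5 46.9 64.6 [56.1 64.2 71.2]
108 red 877 [438. 287.] [515.6 278. ] 158.8 9.6 5.9 [109.4 119.6 121.7]
108 blue 719 [372. 219.] [530.2 117.4] 157.7 10.2 -14.7 [108.8 117.7 121.5]
108 green 398 [322. 147.] [ 506.8 -128.1] 158.0 11.3 9.7 [108.8 116.5 121.3]
top
108 green 61 [378. 186.] [ 571.  -119.4] 24.7 10.1 8.9 [112.8 119.1 122.2]
108 green 246 [388. 234.] [ 476. -136.] 96.8 10.8 10.0 [111.7 119.3 122.1]
```

View pics/both_8.png

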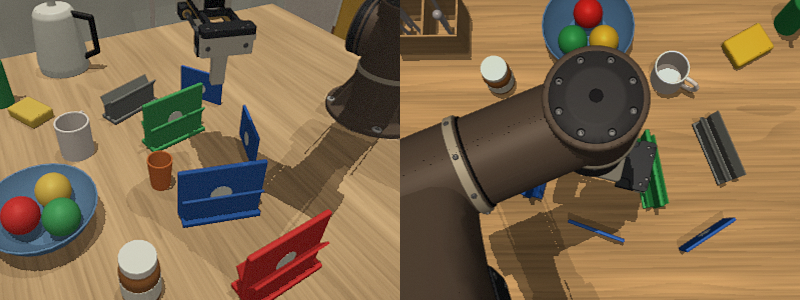

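All three boards stand in their own colours, with tops at ~119 mm and centres within 3 mm of their stands. The grey stand is empty, the beaker, jar and mug haven't moved, and the arm is clear. Handing in.

```bash
python3 -c "
from workcell import ctrl
print(ctrl.sign_off())"
```

```text
the job is handed in; nothing more can be done
None
```

The job is handed in: each board stands in the stand of its own colour and the grey stand is empty. I parked blue in grey first, then moved green to green, red to red, and blue from grey to blue. I lowered each board to the slot floor, or within about 1 mm of it, before opening the gripper. It took about 42 s of the 125 s.

- **Boards:** in the last scene picture, all three top edges read 116–120 mm (120 expected). Their centres were within about 3 mm of the stand centres and within 1 degree of the slots.
- **Bystanders:** the beaker measured within 1 mm of where it started. The jar and mug looked unmoved, but I judged those two by eye only.
- **Forces:** wrist force stayed within about 2 N at every reading.
- **Gaps and disagreements:** in the last top view, the arm hid the red board and most of the blue one. Those two final positions rest on the scene camera alone. The two cameras differed by up to about 2–3 mm, roughly the stated calibration error.

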